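# Feel, rack and gauge the contact pins

## Robot

A 6-joint arm with a two-finger parallel gripper is mounted at the origin on the work surface. World frame = base frame: x ahead of the robot, y to its left, z up, the work surface at z = 0. Lengths are in m, angles in rad, forces in N, time in s.
With the tool pointing down it reaches from about 0.275 to 0.825 m from the base axis. Payload 5.2 kg.
Tool frame: the origin (TCP) lies on the mounting face of the last link; the fingertips stand 186 mm ahead of it and the grasp point (between the pads) lies 167 mm ahead of it; z points along the fingers, y is the line along which they close (so a half turn about z gives the same grasp; the last joint's range is limited). The gripper opens to 93 mm and grips with 3 to 60 N. Pads are 15 mm wide; open, the fingers measure 128 mm over their backs; the gripper's body (75 mm by 188 mm) begins 65 mm behind the grasp point.
Start: joints at [-1.344, 0.259, 1.535, -0, 1.348, -0.203], TCP at [0.229, -0.5, 0.405] pointing down, gripper open.
Joint ranges: [-3.14, 3.14], [-0.91, 2.08], [0.19, 2.58], [-1.22, 4.36], [0.22, 2.71], [-3.12, 3.12]. Speed limits (rad/s): [2.57, 2.57, 3.14, 3.14, 3.14, 3.14].

## Interface

Orientations are given as a rotation vector (axis times angle).
In Python, from bench import monitor, imaging, env gives the robot as it stands.
- The arm moves only by the tool play_rows, never from a script. Its argument "series" is a list of rows, each an object with "delta_pos": the shift along the world's x, y, z in mm, a list of three; "twist": the turn about the world's z in degrees; "gripper": the finger opening in mm, from 0 to 93. In form: [{"delta_pos": [x, y, z], "twist": twist, "gripper": gripper}, ...]. A call has 1 to 5 rows; each row is the pose to reach, as a shift and turn from the pose commanded when the call began; what a row does not reach only later rows make up. A row lasts 1/8 s, in which the tool goes at most 62.5 mm and 10.7 degrees, less where a joint would pass 70% of its speed; a pose out of reach is approached as far as the arm can. A call with a gripper value outside its range is refused whole. The fingers move at their own pace and stop on an object; the grip force is fixed at half the most. Time passes only in rows, so rows that repeat a pose let the fingers close. It gives the time, the measured TCP pose, the force, the opening and the grip force at its end, in the units of the state.
- monitor.sense(): the state, without advancing time (a new reading comes with each control period).
- imaging.capture(name): name is "scene" or "top" or "wrist"; returns (picture, depth): 480x640x3 uint8, red, green, blue; 480x640 float32, m along the optical axis (not along the pixel's ray), 0 where there is no reading.
- imaging.camera_info(name): a dict with "intrinsics" (3x3 intrinsics, pixels), "extrinsics" (4x4, takes a point from camera to world coordinates); the wrist camera has in their place "tool_from_camera" (4x4, takes a point from camera to tool coordinates, whose origin is the TCP and whose axes are the flange's). Camera axes: x right, y down, z forward; pixel columns grow to the right and rows downward; lengths in m; the calibration is good to about 2 mm. A picture is of the moment at which its call begins: read the wrist's pose just before it. camera_info takes no time and is no camera call.
- env.sign_off(): hands the job in; it is judged then, once.
The state is a dict: "t": time; "joint_pos": joint angles; "joint_vel": joint speeds; "joint_efforts": joint torques, N m; "ee_pos": TCP position; "eef_rot": TCP orientation; "force": force on the tool from outside, world axes, zero at the start; "ft_torque": the same for the moment, N m; "grip_width": finger opening in m; "grasp_force": force on a finger pad.
Only numpy, scipy, OpenCV 4.12 (cv2) and the standard library are available. Lean on these libraries where they do the work, as an engineer would, in place of code of your own. Each camera call takes 0.05 s, during which the arm holds its last target. There are 200 camera calls.

## Task

Rack every pin on the grey pad in the sliding tray, one pin to a slot, lying flat and fully down in its notches with its chamfered end towards the tray's yellow handle; the ends look much alike, so feel which is which in the stepped bore of the feel block, where a chamfered end goes several millimetres deeper than a square one. When all are racked, push the tray fully home under the gauge and press the gauge's foot right down onto the pins until it reads 22 mm of travel and holds there for a moment; then let the foot up and pull the tray fully back out, with the pins still racked. Leave the other things on the bench where they are.

Things in the scene. Friction and masses are not known exactly. Their poses are not given: they have to be found in the camera images.
- pin1: contact pin: dark steel rod 100 mm long, 16 mm thick, with a red square grip sleeve 20 x 20 x 40 mm at its middle; 0.10 to 0.17 kg. Origin at the rod's centre, x along the rod, 10 mm above what the sleeve lies on. One end is square, the other chamfered (narrows to 7 mm over its last 9 mm): +x in some pins, -x in others, not told by name or pose, fixed within a run. None if absent
- pin2: contact pin: dark steel rod 100 mm long, 16 mm thick, with a red square grip sleeve 20 x 20 x 40 mm at its middle; 0.10 to 0.17 kg. Origin at the rod's centre, x along the rod, 10 mm above what the sleeve lies on. One end is square, the other chamfered (narrows to 7 mm over its last 9 mm): +x in some pins, -x in others, not told by name or pose, fixed within a run. None if absent
- pin3: contact pin: dark steel rod 100 mm long, 16 mm thick, with a red square grip sleeve 20 x 20 x 40 mm at its middle; 0.10 to 0.17 kg. Origin at the rod's centre, x along the rod, 10 mm above what the sleeve lies on. One end is square, the other chamfered (narrows to 7 mm over its last 9 mm): +x in some pins, -x in others, not told by name or pose, fixed within a run. None if absent
- pin4: contact pin: dark steel rod 100 mm long, 16 mm thick, with a red square grip sleeve 20 x 20 x 40 mm at its middle; 0.10 to 0.17 kg. Origin at the rod's centre, x along the rod, 10 mm above what the sleeve lies on. One end is square, the other chamfered (narrows to 7 mm over its last 9 mm): +x in some pins, -x in others, not told by name or pose, fixed within a run. None if absent
- pin5: contact pin: dark steel rod 100 mm long, 16 mm thick, with a red square grip sleeve 20 x 20 x 40 mm at its middle; 0.10 to 0.17 kg. Origin at the rod's centre, x along the rod, 10 mm above what the sleeve lies on. One end is square, the other chamfered (narrows to 7 mm over its last 9 mm): +x in some pins, -x in others, not told by name or pose, fixed within a run. None if absent
- pin6: contact pin: dark steel rod 100 mm long, 16 mm thick, with a red square grip sleeve 20 x 20 x 40 mm at its middle; 0.10 to 0.17 kg. Origin at the rod's centre, x along the rod, 10 mm above what the sleeve lies on. One end is square, the other chamfered (narrows to 7 mm over its last 9 mm): +x in some pins, -x in others, not told by name or pose, fixed within a run. None if absent
- pad: grey pad 270 x 280 x 3 mm, fixed on the table; origin at the centre of its underside. The pins start lying on it, within about 0.4 rad of its x axis, either way round
- bore_mouth (a point): centre of the mouth of the level bore in the fixed feel block (60 mm wide, 72 mm high). The point's x points into the bore, 42 mm above the table. 19 mm in diameter for the first 16 mm, then 13 mm. Pushed in level with about 5 N, a square end stops 16 mm deep (pin centre 34 mm before the mouth), a chamfered one 20 to 23 mm deep (centre 27 to 30 mm before it)
- tray (a joint): sliding white rack tray, m: 0 is fully out towards the robot, 0.14 fully home under the gauge; starts between 0 and 0.04. It slides along the x axis of the slot points with about 1.5 N of friction and stays where it is left
- tray_handle (a point): on the axis of the tray's yellow upright round handle post, 18 mm in diameter, 14 mm below its top (the point is 60 mm above the table). It moves with the tray and stands 85 mm from the slots' middle line on their -x side; a yellow stripe runs along that edge
- foot (a joint): sprung foot of the height gauge, m: 0 is up (it springs back when let go), grows as it is pressed down, stop at 0.032. Its underside, a brass bar 28 x 200 mm, is 72 mm above the table at 0. Sleeves of pins lying home in the rack are 50 mm high, so the foot lands on them at 0.022; holding it there takes about 6 N
- gauge_knob (a point): centre of the top of the gauge's black press knob, 36 mm in diameter, 164 mm above the table when up; pressed straight down. It stands on a bridge (bar 30 mm wide, 115 mm high, posts 134 mm either side) across the tray's path. The pins' sleeves are under the foot when the tray is home
- slot0 (a point): where a pin's centre rests in slot 0 of the tray, 40 mm above the table. The point's x is the line the pin lies along and points from the handle side to the gauge. Slots are 56 mm apart in y. Each is two blue V notches, 62 mm apart, 10 mm thick, 28 mm wide and 46 mm high at the top, that carry the rod either side of its sleeve; tray floor 18 mm high
- slot1 (a point): where a pin's centre rests in slot 1 of the tray, 40 mm above the table. The point's x is the line the pin lies along and points from the handle side to the gauge. Slots are 56 mm apart in y. Each is two blue V notches, 62 mm apart, 10 mm thick, 28 mm wide and 46 mm high at the top, that carry the rod either side of its sleeve; tray floor 18 mm high
- slot2 (a point): where a pin's centre rests in slot 2 of the tray, 40 mm above the table. The point's x is the line the pin lies along and points from the handle side to the gauge. Slots are 56 mm apart in y. Each is two blue V notches, 62 mm apart, 10 mm thick, 28 mm wide and 46 mm high at the top, that carry the rod either side of its sleeve; tray floor 18 mm high
- slot3 (a point): where a pin's centre rests in slot 3 of the tray, 40 mm above the table. The point's x is the line the pin lies along and points from the handle side to the gauge. Slots are 56 mm apart in y. Each is two blue V notches, 62 mm apart, 10 mm thick, 28 mm wide and 46 mm high at the top, that carry the rod either side of its sleeve; tray floor 18 mm high
- calculator: black calculator 140 x 80 x 12 mm; a bystander, to be left alone
- screwdriver: screwdriver 180 mm long with an orange handle, lying; a bystander, to be left alone
- multimeter: black multimeter 190 x 90 x 40 mm, lying flat; a bystander, to be left alone
- spool: blue spool 52 mm in diameter, 36 mm high; a bystander, to be left alone
- adaptor: small brass and steel adaptor 26 mm in diameter, 30 mm high, standing; a bystander, to be left alone
Mind the look-alikes: they are no part of the job. What is shaped like the pin2 but orange, turquoise or white is not meant.

How it is judged:
On the way, in this order (a step that is already met when the one before it is completed fails the run):
1. every pin lies in a slot with its chamfered end towards the handle, the tray not yet home ((horizontal distance between pin1 and slot0 below 0.011 m or horizontal distance between pin1 and slot1 below 0.011 m or horizontal distance between pin1 and slot2 below 0.011 m or horizontal distance between pin1 and slot3 below 0.011 m) and z of pin1 in the frame of slot0 between -0.004 and 0.004 m and angle between the x axis of each of pin1, pin2, pin3, pin4, pin5, pin6 and the x axis of slot0, either way round below 0.12 rad and x of each of pin1_c0, pin2_c0, pin3_c0, pin4_c0, pin5_c0, pin6_c0 in the frame of slot0 below -0.03 m and (horizontal distance between pin2 and slot0 below 0.011 m or horizontal distance between pin2 and slot1 below 0.011 m or horizontal distance between pin2 and slot2 below 0.011 m or horizontal distance between pin2 and slot3 below 0.011 m) and z of pin2 in the frame of slot0 between -0.004 and 0.004 m and (horizontal distance between pin3 and slot0 below 0.011 m or horizontal distance between pin3 and slot1 below 0.011 m or horizontal distance between pin3 and slot2 below 0.011 m or horizontal distance between pin3 and slot3 below 0.011 m) and z of pin3 in the frame of slot0 between -0.004 and 0.004 m and (horizontal distance between pin4 and slot0 below 0.011 m or horizontal distance between pin4 and slot1 below 0.011 m or horizontal distance between pin4 and slot2 below 0.011 m or horizontal distance between pin4 and slot3 below 0.011 m) and z of pin4 in the frame of slot0 between -0.004 and 0.004 m and (horizontal distance between pin5 and slot0 below 0.011 m or horizontal distance between pin5 and slot1 below 0.011 m or horizontal distance between pin5 and slot2 below 0.011 m or horizontal distance between pin5 and slot3 below 0.011 m) and z of pin5 in the frame of slot0 between -0.004 and 0.004 m and (horizontal distance between pin6 and slot0 below 0.011 m or horizontal distance between pin6 and slot1 below 0.011 m or horizontal distance between pin6 and slot2 below 0.011 m or horizontal distance between pin6 and slot3 below 0.011 m) and z of pin6 in the frame of slot0 between -0.004 and 0.004 m and linear speed of each of pin1, pin2, pin3, pin4, pin5, pin6 below 0.03 m/s and value of joint tray below 0.08 m), for 0.2 s.
2. the tray is pushed home under the gauge (over 0.132) (value of joint tray above 0.132 m), for 0.2 s.
3. with the tray home and every pin racked, the gauge's foot is down on the pins and reads 0.022 within 2.5 mm for 0.3 s ((horizontal distance between pin1 and slot0 below 0.011 m or horizontal distance between pin1 and slot1 below 0.011 m or horizontal distance between pin1 and slot2 below 0.011 m or horizontal distance between pin1 and slot3 below 0.011 m) and z of pin1 in the frame of slot0 between -0.004 and 0.004 m and angle between the x axis of each of pin1, pin2, pin3, pin4, pin5, pin6 and the x axis of slot0, either way round below 0.12 rad and x of each of pin1_c0, pin2_c0, pin3_c0, pin4_c0, pin5_c0, pin6_c0 in the frame of slot0 below -0.03 m and (horizontal distance between pin2 and slot0 below 0.011 m or horizontal distance between pin2 and slot1 below 0.011 m or horizontal distance between pin2 and slot2 below 0.011 m or horizontal distance between pin2 and slot3 below 0.011 m) and z of pin2 in the frame of slot0 between -0.004 and 0.004 m and (horizontal distance between pin3 and slot0 below 0.011 m or horizontal distance between pin3 and slot1 below 0.011 m or horizontal distance between pin3 and slot2 below 0.011 m or horizontal distance between pin3 and slot3 below 0.011 m) and z of pin3 in the frame of slot0 between -0.004 and 0.004 m and (horizontal distance between pin4 and slot0 below 0.011 m or horizontal distance between pin4 and slot1 below 0.011 m or horizontal distance between pin4 and slot2 below 0.011 m or horizontal distance between pin4 and slot3 below 0.011 m) and z of pin4 in the frame of slot0 between -0.004 and 0.004 m and (horizontal distance between pin5 and slot0 below 0.011 m or horizontal distance between pin5 and slot1 below 0.011 m or horizontal distance between pin5 and slot2 below 0.011 m or horizontal distance between pin5 and slot3 below 0.011 m) and z of pin5 in the frame of slot0 between -0.004 and 0.004 m and (horizontal distance between pin6 and slot0 below 0.011 m or horizontal distance between pin6 and slot1 below 0.011 m or horizontal distance between pin6 and slot2 below 0.011 m or horizontal distance between pin6 and slot3 below 0.011 m) and z of pin6 in the frame of slot0 between -0.004 and 0.004 m and value of joint tray above 0.132 m and value of joint foot between 0.0195 and 0.0245 m), for 0.3 s.
At the end, for the whole second after the job is handed in: Every pin rests in a slot of the tray, centre within 11 mm of the slot's and 4 mm in height, in line within 0.12 rad, chamfered end on the handle's side; the tray is back out (joint under 0.010) and the gauge's foot is up (under 0.003), the pins at rest ((horizontal distance between pin1 and slot0 below 0.011 m or horizontal distance between pin1 and slot1 below 0.011 m or horizontal distance between pin1 and slot2 below 0.011 m or horizontal distance between pin1 and slot3 below 0.011 m) and z of pin1 in the frame of slot0 between -0.004 and 0.004 m and angle between the x axis of each of pin1, pin2, pin3, pin4, pin5, pin6 and the x axis of slot0, either way round below 0.12 rad and x of each of pin1_c0, pin2_c0, pin3_c0, pin4_c0, pin5_c0, pin6_c0 in the frame of slot0 below -0.03 m and (horizontal distance between pin2 and slot0 below 0.011 m or horizontal distance between pin2 and slot1 below 0.011 m or horizontal distance between pin2 and slot2 below 0.011 m or horizontal distance between pin2 and slot3 below 0.011 m) and z of pin2 in the frame of slot0 between -0.004 and 0.004 m and (horizontal distance between pin3 and slot0 below 0.011 m or horizontal distance between pin3 and slot1 below 0.011 m or horizontal distance between pin3 and slot2 below 0.011 m or horizontal distance between pin3 and slot3 below 0.011 m) and z of pin3 in the frame of slot0 between -0.004 and 0.004 m and (horizontal distance between pin4 and slot0 below 0.011 m or horizontal distance between pin4 and slot1 below 0.011 m or horizontal distance between pin4 and slot2 below 0.011 m or horizontal distance between pin4 and slot3 below 0.011 m) and z of pin4 in the frame of slot0 between -0.004 and 0.004 m and (horizontal distance between pin5 and slot0 below 0.011 m or horizontal distance between pin5 and slot1 below 0.011 m or horizontal distance between pin5 and slot2 below 0.011 m or horizontal distance between pin5 and slot3 below 0.011 m) and z of pin5 in the frame of slot0 between -0.004 and 0.004 m and (horizontal distance between pin6 and slot0 below 0.011 m or horizontal distance between pin6 and slot1 below 0.011 m or horizontal distance between pin6 and slot2 below 0.011 m or horizontal distance between pin6 and slot3 below 0.011 m) and z of pin6 in the frame of slot0 between -0.004 and 0.004 m and linear speed of each of pin1, pin2, pin3, pin4, pin5, pin6 below 0.03 m/s and value of joint tray below 0.01 m and value of joint foot below 0.003 m); the robot touches nothing.
It fails at once if a bystander (calculator, screwdriver, multimeter, spool, adaptor) is moved by more than 30 mm (distance of any of calculator, screwdriver, multimeter, spool, adaptor from where it was at the start of the episode above 0.03 m).
Of pin1, pin2, pin3, pin4, pin5, pin6 only 3 to 4 are there at a start; the rules pass over those that are not, and their reading is None.
At some moment in a run one of pin1, pin2, pin3, pin4, pin5, pin6 may be knocked a few centimetres aside while the robot is not near it.
Once in a run the grip may slacken for a moment while it holds something.
It also fails if it takes over 210 s, if anything falls off the work surface, if the arm or the gripper's body presses on something with over 40 N, if the wrist force passes 120 N, or if a joint passes its speed limit or range.

## Working session

There is one attempt and no reset: what is moved stays moved. The work goes in short steps, Python scripts to look and compute and a tool call to move; the robot and the scene stay as the last step left them, time stands still between calls to the robot, and variables do not carry over. Pictures are saved under pics/ and viewed, at most 14 in all, crops included, and the job is handed in when it is done.

Besides the shell and the picture viewer there is one more tool, called after "Request:" in YAML: its name, and indented under it one key for each argument. play_rows: Moves the arm, as the interface text tells. Its arguments: {"type":"object","properties":{"series":{"type":"array","items":{"type":"object","properties":{"delta_pos":{"type":"array","items":{"type":"number"}},"twist":{"type":"number"},"gripper":{"type":"number"}}}}},"required":["series"]}

```bash
ls; mkdir -p pics; cat > h.py <<'E'
import numpy as np, cv2
from bench import monitor, imaging, env
from scipy.spatial.transform import Rotation as R
def cap(n):
    s=monitor.sense(); p,d=imaging.capture(n); c=imaging.camera_info(n); K=np.array(c['intrinsics'])
    if n=='wrist':
        T=np.eye(4);T[:3,:3]=R.from_rotvec(s['eef_rot']).as_matrix();T[:3,3]=s['ee_pos'];T=T@np.array(c['tool_from_camera'])
    else: T=np.array(c['extrinsics'])
    return p,d,K,T
def save(n,p): cv2.imwrite('pics/'+n+'.png',cv2.cvtColor(p,cv2.COLOR_RGB2BGR))
def cloud(d,K,T):
    v,u=np.mgrid[:480,:640]; P=np.stack([(u-K[0,2])/K[0,0]*d,(v-K[1,2])/K[1,1]*d,d],-1)
    W=P@T[:3,:3].T+T[:3,3]; W[d<=0]=np.nan; return W
def ray(u,v,z,K,T):
    r=T[:3,:3]@np.linalg.inv(K)@np.array([u,v,1.]); return T[:3,3]+r*(z-T[2,3])/r[2]
E
python3 - <<'E'
from h import *
print(monitor.sense())
for n in ('top','scene'):
    p,d,K,T=cap(n); save(n+'0',p); np.savez('pics/'+n+'0.npz',p=p,d=d,K=K,T=T); print(n,K.round(1).tolist(),T.round(3).tolist())
E
```

```text
pics
{'t': 0.0, 'joint_pos': array([-1.34380654e+00,  2.59340206e-01,  1.53604323e+00,  1.30861531e-05,
        1.34800367e+00, -2.02809953e-01]), 'joint_vel': array([ 0.00207978,  0.00045274,  0.00050214, -0.0005265 , -0.00138927,
       -0.00186123]), 'joint_efforts': array([-2.31921716e-03, -4.37301207e+01, -2.84012890e+01,  7.16195838e-02,
        4.13210120e-02, -1.57663326e-04]), 'ee_pos': array([ 0.22915065, -0.4997665 ,  0.40393491]), 'eef_rot': array([-3.06757673e+00, -6.69556255e-01,  1.40272316e-05]), 'force': array([-0.27978408, -0.44756681, -0.4806861 ]), 'ft_torque': array([0.02784871, 0.04187331, 0.00321652]), 'grasp_force': 0.0, 'grip_width': 0.09304969929060013}
top [[607.3, 0.0, 308.6], [0.0, 607.3, 238.3], [0.0, 0.0, 1.0]] [[-0.011, -0.993, 0.121, 0.301], [-1.0, 0.01, -0.015, -0.104], [0.014, -0.121, -0.993, 1.674], [0.0, 0.0, 0.0, 1.0]]
scene [[596.8, 0.0, 315.6], [0.0, 596.8, 235.4], [0.0, 0.0, 1.0]] [[-0.81, 0.458, -0.367, 0.938], [0.586, 0.615, -0.528, 0.559], [-0.016, -0.642, -0.766, 1.114], [0.0, 0.0, 0.0, 1.0]]
```

View pics/top0.png

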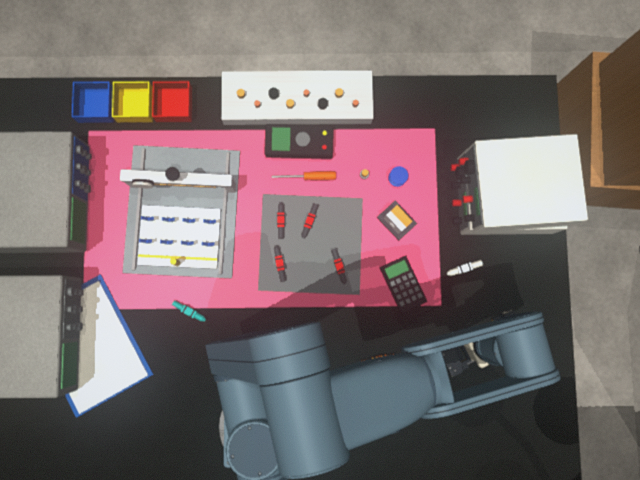

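View pics/scene0.png

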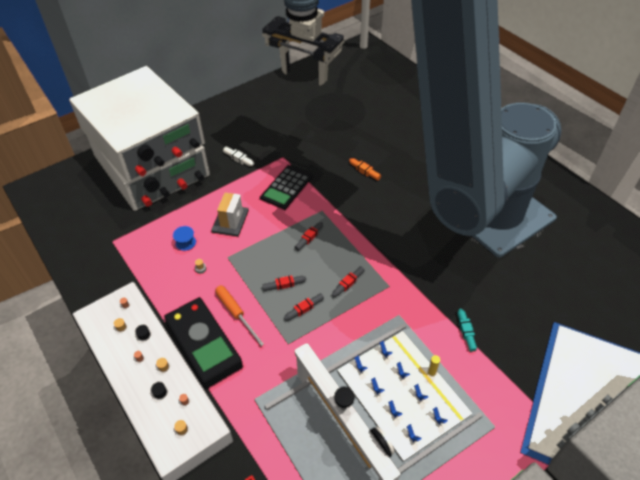

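The top view shows four red-sleeved pins on the grey pad at pixels (281,220), (311,220), (280,264) and (338,263). They fit the description. The turquoise one at (189,311), the white one at (465,268) and the orange one in the scene view at (365,168) are look-alikes. The tray has blue notches at x 150–213, its handle is at (178,261), the knob is at (173,174), and the likely feel block is at (397,220). Next I measure these and take one enlarged crop.

```bash
python3 - <<'E'
from h import *
def blobs(m,amin):
    n,l,s,c=cv2.connectedComponentsWithStats(m.astype(np.uint8)); return [(c[i],s[i,4],l==i) for i in range(1,n) if s[i,4]>=amin]
rng={'red':[((0,150,90),(6,255,255)),((174,200,90),(180,255,255))],'blue':[((105,120,50),(125,255,255))],'yel':[((24,120,120),(34,255,255))]}
for n in ('top','scene'):
    f=np.load(f'pics/{n}0.npz'); p,d,K,T=f['p'],f['d'],f['K'],f['T']; W=cloud(d,K,T); hsv=cv2.cvtColor(p,cv2.COLOR_RGB2HSV)
    print(n)
    for k,rs in rng.items():
        m=np.zeros((480,640),bool)
        for lo,hi in rs: m|=cv2.inRange(hsv,lo,hi)>0
        for c,a,mm in blobs(m,12):
            w=np.nanmedian(W[mm],0)
            if 0.2<w[0]<0.75 and -.45<w[1]<.35 and w[2]<.3: print(k,c.round(1),a,w.round(3), 'zmax',np.nanpercentile(W[mm][:,2],95).round(3))
    for (u,v) in ([(173,172),(397,220),(397,212),(398,228),(390,215),(405,222),(397,232)] if n=='top' else [(345,396),(230,205),(230,215),(237,205),(228,225)]): print((u,v),W[v,u].round(3),p[v,u])
f=np.load('pics/top0.npz')['p'][185:300,250:440]; g=np.load('pics/scene0.npz')['p'][180:330,200:390]
a=cv2.resize(f,(790,478//1),interpolation=cv2.INTER_CUBIC)[:, :]
b=cv2.resize(g[:100],(790,120*0+416))
cv2.imwrite('pics/crop.png',cv2.cvtColor(cv2.resize(np.vstack([a]),(790,478)),cv2.COLOR_RGB2BGR))
E
```

```text
top
red [309.1 220.6] 82 [ 0.55  -0.131  0.023] zmax 0.029
red [280.5 220.7] 58 [ 0.551 -0.051  0.023] zmax 0.029
red [279.  261.1] 64 [ 0.439 -0.048  0.023] zmax 0.029
red [338.4 264.4] 66 [ 0.429 -0.209  0.023] zmax 0.028
red [280.5 268.5] 16 [ 0.419 -0.052  0.023] zmax 0.028
blue [398.  175.8] 269 [ 0.67  -0.377  0.036] zmax 0.042
blue [149.3 218.3] 14 [0.559 0.303 0.035] zmax 0.05
blue [169.6 219.3] 15 [0.555 0.249 0.034] zmax 0.048
blue [190.7 220.4] 13 [0.553 0.191 0.03 ] zmax 0.044
blue [210.6 221.3] 15 [0.549 0.137 0.034] zmax 0.043
blue [210.  243.5] 12 [0.488 0.139 0.032] zmax 0.048
yel [163.8 257.5] 106 [0.455 0.251 0.02 ] zmax 0.077
yel [200.9 258.1] 54 [0.45  0.16  0.019] zmax 0.024
(173, 172) [0.656 0.214 0.166] [77 70 71]
(397, 220) [ 0.542 -0.365  0.074] [233 236 238]
(397, 212) [ 0.563 -0.365  0.077] [234 184  90]
(398, 228) [ 0.521 -0.367  0.071] [174 166 170]
(390, 215) [ 0.556 -0.347  0.071] [235 236 236]
(405, 222) [ 0.536 -0.386  0.074] [234 178  86]
(397, 232) [ 0.516 -0.372  0.023] [127 113 111]
scene
red [308.8 234.6] 112 [ 0.426 -0.205  0.021] zmax 0.025
red
[... 390 characters left out ...]
01.  370.5] 56 [0.49  0.198 0.034] zmax 0.046
blue [375.9 386.4] 60 [0.552 0.194 0.033] zmax 0.044
blue [419.2 392.9] 62 [0.493 0.254 0.034] zmax 0.044
blue [393.4 409.4] 65 [0.555 0.25  0.034] zmax 0.045
blue [437.9 416.1] 67 [0.497 0.309 0.034] zmax 0.044
blue [412.  433.8] 72 [0.558 0.307 0.034] zmax 0.045
yel [406.4 352.3] 79 [0.447 0.169 0.017] zmax 0.02
yel [434.9 359.6] 57 [0.438 0.233 0.072] zmax 0.075
yel [443.2 397. ] 114 [0.455 0.285 0.017] zmax 0.021
(345, 396) [0.651 0.221 0.161] [37 37 38]
(230, 205) [ 0.547 -0.359  0.07 ] [237 229 221]
(230, 215) [ 0.559 -0.342  0.057] [105 102  98]
(237, 205) [ 0.53  -0.357  0.061] [140 136 132]
(228, 225) [ 0.565 -0.351  0.016] [101  80  55]
```

View pics/crop.png

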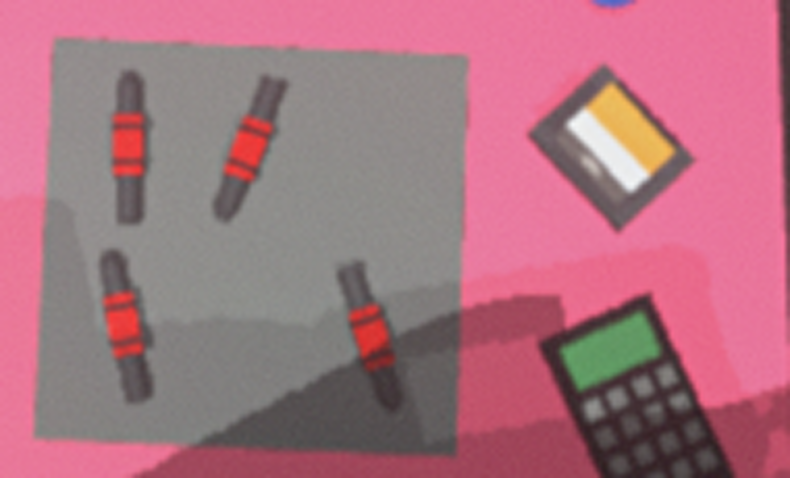

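The crop confirms the four red-sleeved pins. The white and orange topped block on a dark base is the feel block: its mouth shows as a bright spot on the lower-left face, so the bore points about (+x, -y). Next I take a close look with the wrist camera.

Request:
play_rows:
  series:
    - {"delta_pos": [60, 50, 10], "twist": -8}
    - {"delta_pos": [110, 100, 16], "twist": -16}
    - {"delta_pos": [150, 140, 16], "twist": -24.6}
    - {"delta_pos": [190, 185, 16], "twist": -24.6}
    - {"delta_pos": [200, 230, 16], "twist": -24.6}

```text
validation failed for argument at $.se...
```

Request:
play_rows:
  series:
    - {"delta_pos": [0, 0, 0]}
    - {"delta_pos": [0, 0, 0]}
    - {"delta_pos": [0, 0, 0]}

```text
validation failed for argument at $.se...
```

```bash
python3 - <<'E'
from h import *
print(np.round(imaging.camera_info('wrist')['tool_from_camera'],3).tolist())
p,d,K,T=cap('wrist'); save('w1',p); np.savez('pics/w1.npz',p=p,d=d,K=K,T=T); print(K.round(1).tolist(),T.round(3).tolist(),monitor.sense()['ee_pos'])
E
```

```text
[[0.001, -0.969, -0.248, 0.067], [1.0, 0.001, -0.001, -0.0], [0.001, -0.248, 0.969, 0.021], [0.0, 0.0, 0.0, 1.0]]
[[393.7, 0.0, 319.1], [0.0, 393.7, 243.8], [0.0, 0.0, 1.0]] [[0.418, -0.88, -0.226, 0.29], [-0.909, -0.405, -0.101, -0.471], [-0.003, 0.248, -0.969, 0.383], [0.0, 0.0, 0.0, 1.0]] [ 0.22915902 -0.49982371  0.40411893]
```

View pics/w1.png

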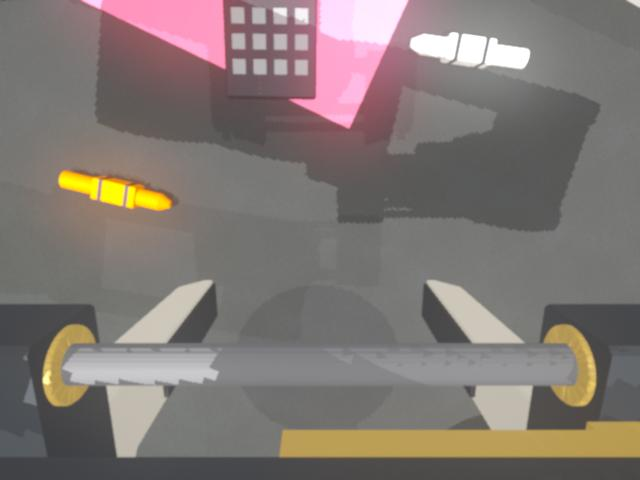

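The view shows the calculator and the white and orange look-alikes, with the chamfers clearly visible from close up. The move was refused, probably because each row needs a gripper value.

Request:
play_rows:
  series:
    - {"delta_pos": [60, 50, 10], "twist": -8, "gripper": 60}
    - {"delta_pos": [110, 100, 16], "twist": -16, "gripper": 60}
    - {"delta_pos": [150, 140, 16], "twist": -24.6, "gripper": 60}
    - {"delta_pos": [190, 185, 16], "twist": -24.6, "gripper": 60}
    - {"delta_pos": [200, 230, 16], "twist": -24.6, "gripper": 60}

```text
t: 0.78
ee_pos: [0.4308, -0.2686, 0.4204]
eef_rot: [-3.141, -0.001, -0.001]
force: [0.2, -0.9, -0.3]
grip_width: 0.0601
grasp_force: 0.0
```

Request:
play_rows:
  series:
    - {"delta_pos": [0, 0, 0], "twist": 0, "gripper": 60}
    - {"delta_pos": [0, 0, 0], "twist": 0, "gripper": 60}

```text
t: 1.02
ee_pos: [0.4292, -0.2701, 0.4207]
eef_rot: [3.141, 0.002, -0.0]
force: [0.1, -0.4, 1.0]
grip_width: 0.0603
grasp_force: 0.0
```

```bash
python3 - <<'E'
from h import *
p,d,K,T=cap('wrist'); save('w1',p); np.savez('pics/w1.npz',p=p,d=d,K=K,T=T); s=monitor.sense();print(s['ee_pos'],s['eef_rot'],s['t'],s['joint_pos'])
E
```

```text
[ 0.42896583 -0.27072284  0.42069913] [ 3.14103011e+00  4.74608010e-05 -3.74467330e-04] 1.075 [-7.82979116e-01  1.70563002e-01  1.60832525e+00 -5.79438606e-04
  1.36247663e+00  7.87906764e-01]
```

View pics/w1.png

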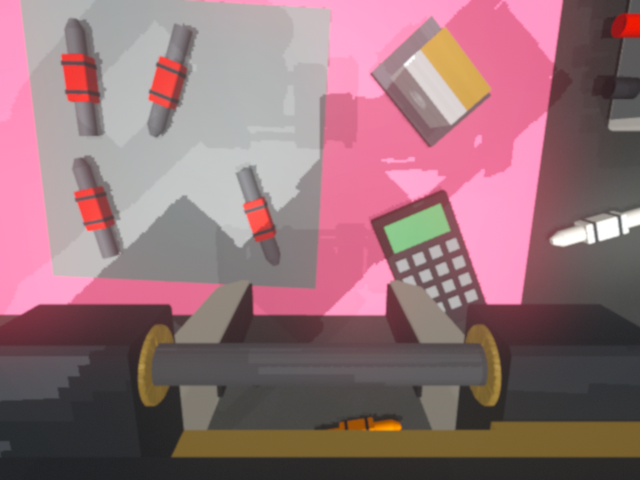

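The chamfers look visible: on the pins at (258,217) and (168,82) at the lower end, and on those at (80,77) and (95,208) at the upper end. The feel will confirm this. The block's bore face is its lower-left side, with the spot at (416,98). Now I measure the pins, block and bore.

```bash
cat >> h.py <<'E'
def pins(p,d,K,T,z=0.013,box=(0.33,0.66,-0.30,0.03),amin=60):
    hsv=cv2.cvtColor(p,cv2.COLOR_RGB2HSV); m=cv2.inRange(hsv,(0,160,80),(6,255,255))|cv2.inRange(hsv,(176,185,80),(180,255,255))
    m=cv2.morphologyEx(m,cv2.MORPH_CLOSE,np.ones((9,9),np.uint8)); n,l,s,c=cv2.connectedComponentsWithStats(m); W=cloud(d,K,T); out=[]
    for i in range(1,n):
        if s[i,4]<amin: continue
        v,u=np.nonzero(l==i); top=np.nanmedian(W[l==i][:,2])
        g=np.array([ray(a,b,top,K,T)[:2] for a,b in zip(u,v)],np.float32)
        r=cv2.minAreaRect(g); b=cv2.boxPoints(r); e=b[1]-b[0]; f=b[2]-b[1]; L=e if np.linalg.norm(e)>np.linalg.norm(f) else f
        a=np.degrees(np.arctan2(L[1],L[0])); a=(a+90)%180-90
        if box[0]<r[0][0]<box[1] and box[2]<r[0][1]<box[3]: out.append((c[i].round(),np.round(r[0],4),np.round(r[1],3),round(top,4),round(a,1),round(np.degrees(np.arctan2(*np.linalg.svd(g-g.mean(0),full_matrices=False)[2][0][::-1])+np.pi/2)%180-90,1)))
    return out
E
python3 - <<'E'
from h import *
f=np.load('pics/w1.npz'); p,d,K,T=f['p'],f['d'],f['K'],f['T']
for o in pins(p,d,K,T): print(o)
W=cloud(d,K,T); x,y,z=W[...,0],W[...,1],W[...,2]
b=(abs(x-.54)<.08)&(abs(y+.366)<.07)
top=b&(z>.06); print('block n',top.sum(),np.nanmedian(z[top])); r=cv2.minAreaRect(W[top][:,:2].astype(np.float32)); print(r,cv2.boxPoints(r).round(4).tolist())
lo=b&(z>.006)&(z<.02);print('low',lo.sum())
if lo.sum()>20: r=cv2.minAreaRect(W[lo][:,:2].astype(np.float32)); print(r)
# crop
c=p[10:150,365:500]; save('blk',cv2.resize(c,None,fx=4,fy=4,interpolation=cv2.INTER_CUBIC))
for v in range(70,130,6): print([tuple((W[v,u]*1000).round().astype(int)) for u in range(388,436,8)])
E
```

```text
(array([76., 77.]), array([ 0.5521, -0.0525]), array([0.02 , 0.039]), np.float64(0.0224), np.float32(-0.3), np.float32(-0.2))
(array([165.,  82.]), array([ 0.5488, -0.1314]), array([0.019, 0.039]), np.float64(0.0223), np.float32(-21.7), np.float32(-21.3))
(array([ 90., 209.]), array([ 0.4333, -0.0488]), array([0.039, 0.019]), np.float64(0.0225), np.float32(11.0), np.float32(11.4))
(array([259., 219.]), array([ 0.4237, -0.2117]), array([0.039, 0.019]), np.float64(0.0224), np.float32(16.7), np.float32(15.5))
block n 14697 0.33171867994605214
((0.5154125690460205, -0.3388316333293915), (0.06176256015896797, 0.13205662369728088), 44.64734649658203) [[0.44699999690055847, -0.31360000371932983], [0.5397999882698059, -0.4074999988079071], [0.5838000178337097, -0.36410000920295715], [0.4909999966621399, -0.2702000141143799]]
low 2932
((0.5500784516334534, -0.3740784227848053), (0.09021109342575073, 0.07105997204780579), 42.0725212097168)
[(np.int64(561), np.int64(-333), np.int64(11)), (np.int64(561), np.int64(-340), np.int64(12)), (np.int64(553), np.int64(-337), np.int64(62)), (np.int64(551)
[... 1964 characters left out ...]
np.int64(525), np.int64(-357), np.int64(11)), (np.int64(524), np.int64(-363), np.int64(17)), (np.int64(523), np.int64(-366), np.int64(37))]
[(np.int64(520), np.int64(-337), np.int64(0)), (np.int64(520), np.int64(-345), np.int64(0)), (np.int64(520), np.int64(-353), np.int64(-1)), (np.int64(519), np.int64(-357), np.int64(12)), (np.int64(519), np.int64(-364), np.int64(14)), (np.int64(518), np.int64(-368), np.int64(27))]
[(np.int64(514), np.int64(-337), np.int64(0)), (np.int64(514), np.int64(-345), np.int64(-1)), (np.int64(514), np.int64(-352), np.int64(1)), (np.int64(514), np.int64(-359), np.int64(6)), (np.int64(514), np.int64(-366), np.int64(10)), (np.int64(514), np.int64(-372), np.int64(13))]
```

View pics/blk.png

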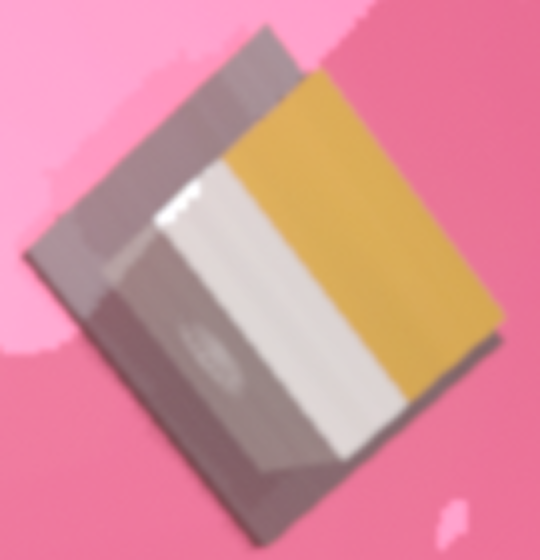

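The bore mouth is the ellipse at crop (212,357), which is pixel (418,99) on the lower-left face. Now I fit the face plane and fit the tray from both fixed cameras.

```bash
python3 - <<'E'
from h import *
f=np.load('pics/w1.npz'); p,d,K,T=f['p'],f['d'],f['K'],f['T']
W=cloud(d,K,T); x,y,z=W[...,0],W[...,1],W[...,2]; b=(abs(x-.54)<.08)&(abs(y+.366)<.07)
t=b&(z>.066)&(z<.078); r=cv2.minAreaRect(W[t][:,:2].astype(np.float32)); print('top',r,cv2.boxPoints(r).round(4).tolist())
v,u=np.mgrid[:480,:640]; fc=b&(z>.018)&(z<.065)&(u>388)&(u<455)&(v>65)&(v<130)&(abs(z-.042)<.03)
P=W[fc]; 
for it in range(4):
    c=P.mean(0); n=np.linalg.svd(P-c,full_matrices=False)[2][2]; P=P[abs((P-c)@n)<.0025*(3-it if it<2 else 1)]
n=n*np.sign(n[0]); print('plane',c.round(4),n.round(3),len(P),'dir',np.degrees(np.arctan2(n[1],n[0])))
# bore ellipse pixels: bright region in face
g=cv2.cvtColor(p,cv2.COLOR_RGB2GRAY)[84:116,405:432]; print(g[::3,::2])
for uv in [(418,99.2),(416,98),(420,101)]:
    q=T[:3,:3]@np.linalg.inv(K)@np.array([*uv,1.]); o=T[:3,3]; k=((c-o)@n)/(q@n); print(uv,(o+k*q).round(4))
# ends of face at z=.04
tt=np.array([-n[1],n[0],0]); s=(P-c)@tt; print('extent',np.percentile(s,[1,99]), 'mid',(c+tt*(np.percentile(s,1)+np.percentile(s,99))/2).round(4))
for n_ in ('top','scene'):
    f=np.load(f'pics/{n_}0.npz'); W=cloud(f['d'],f['K'],f['T']); x,y,z=W[...,0],W[...,1],W[...,2]
    for lab,m in (('knob',(abs(x-.655)<.05)&(abs(y-.215)<.05)&(z>.155)&(z<.175)),('hnd',(abs(x-.44)<.03)&(abs(y-.23)<.03)&(z>.066)&(z<.082)),('brdg',(abs(x-.65)<.06)&(abs(y-.22)<.17)&(z>.105)&(z<.122))):
        r=cv2.minAreaRect(W[m][:,:2].astype(np.float32)); print(n_,lab,m.sum(),np.round(r[0],4),np.round(r[1],3),round(r[2],1),np.median(W[m],0).round(4))
E
```

```text
top ((0.5465653538703918, -0.37028631567955017), (0.060290347784757614, 0.04104441776871681), 42.0340690612793) [[0.5103999972343445, -0.3752000033855438], [0.5378999710083008, -0.4056999981403351], [0.5827000141143799, -0.3652999997138977], [0.5551999807357788, -0.33489999175071716]]
plane [ 0.5337 -0.3552  0.0424] [ 0.671 -0.742  0.007] 948 dir -47.86572501818576
[[139 138 137 139 141 140 146 194 216 217 217 214 213 213]
 [139 139 137 137 139 140 140 143 180 214 217 217 215 213]
 [137 138 141 141 142 142 140 140 140 177 212 217 217 215]
 [138 136 142 157 152 157 153 143 139 140 164 210 217 217]
 [124 137 136 146 158 157 165 167 148 139 140 156 203 217]
 [110 122 135 137 147 165 162 170 168 149 139 139 153 200]
 [110 108 118 135 136 143 159 159 161 161 146 140 139 144]
 [109 109 109 113 131 137 138 152 159 162 152 140 139 139]
 [108 108 108 107 111 129 137 136 142 148 144 136 138 139]
 [110 108 108 109 108 109 125 138 136 138 138 137 136 137]
 [101 112 108 108 109 107 108 122 136 137 137 137 137 136]]
(418, 99.2) [ 0.5332 -0.3556  0.0385]
(416, 98) [ 0.5345 -0.3545  0.0356]
(420, 101) [ 0.5316 -0.3571  0.0401]
extent [-0.02964121  0.02901488] mid [ 0.5334 -0.3554  0.0424]
top knob 159 [0.653 0.217] [0.035 0.034] 45.3 [0.6528 0.2171 0.1632]
top hnd 39 [0.4383 0.2297] [0.017 0.016] 86.1 [0.438  0.2298 0.0734]
top brdg 1148 [0.6475 0.2189] [0.292 0.044] 86.5 [0.6519 0.2017 0.1145]
scene knob 348 [0.6519 0.2195] [0.035 0.034] 31.4 [0.6531 0.2204 0.162 ]
scene hnd 73 [0.4378 0.2325] [0.018 0.018] 5.1 [0.4382 0.2331 0.0717]
scene brdg 2641 [0.6462 0.2185] [0.292 0.044] 86.7 [0.6543 0.2475 0.1131]
```

Bore mouth is about (0.533, -0.3555) with direction -48°. The tray axis is at -3.4°, and the middle of the slots is near (0.523, 0.225). The first pin is the one at (0.424, -0.212) with yaw 16°.

Request:
play_rows:
  series:
    - {"delta_pos": [-5, 55, -25], "twist": 8, "gripper": 60}
    - {"delta_pos": [-5, 59, -85], "twist": 16, "gripper": 60}
    - {"delta_pos": [-5, 59, -145], "twist": 16, "gripper": 60}
    - {"delta_pos": [-5, 59, -180], "twist": 16, "gripper": 60}
    - {"delta_pos": [-5, 59, -180], "twist": 16, "gripper": 60}

```text
t: 1.7
ee_pos: [0.4228, -0.2118, 0.2384]
eef_rot: [-3.107, -0.433, 0.007]
force: [0.2, -0.2, -0.5]
grip_width: 0.0598
grasp_force: 0.0
```

```bash
python3 - <<'E'
from h import *
c=cap('wrist'); s=monitor.sense(); print(s['ee_pos'],s['eef_rot'])
for o in pins(*c): print(o)
E
```

```text
[ 0.42369326 -0.212232    0.24024067] [-3.10974006e+00 -4.34033389e-01  2.71425752e-03]
(array([213.,   5.]), array([ 0.5294, -0.1302]), array([0.006, 0.011]), np.float64(0.0221), np.float32(-74.2), np.float32(-85.0))
(array([ 23., 167.]), array([ 0.4349, -0.0555]), array([0.039, 0.027]), np.float64(0.0217), np.float32(10.7), np.float32(2.1))
(array([320., 271.]), array([ 0.4248, -0.2103]), array([0.042, 0.019]), np.float64(0.0224), np.float32(16.6), np.float32(17.0))
```

Request:
play_rows:
  series:
    - {"delta_pos": [0, 1, -30], "twist": 0.5, "gripper": 60}
    - {"delta_pos": [0, 1, -48], "twist": 0.5, "gripper": 50}
    - {"delta_pos": [0, 1, -48], "twist": 0.5, "gripper": 5}
    - {"delta_pos": [0, 1, -48], "twist": 0.5, "gripper": 5}
    - {"delta_pos": [0, 1, -48], "twist": 0.5, "gripper": 5}

```text
t: 2.38
ee_pos: [0.4247, -0.2106, 0.1941]
eef_rot: [3.107, 0.451, 0.003]
force: [0.3, 0.5, -0.3]
grip_width: 0.0247
grasp_force: 0.0
```

Request:
play_rows:
  series:
    - {"delta_pos": [0, 0, 0], "twist": 0, "gripper": 5}
    - {"delta_pos": [0, 0, 30], "twist": 0, "gripper": 5}
    - {"delta_pos": [0, 0, 60], "twist": 0, "gripper": 5}
    - {"delta_pos": [0, 0, 60], "twist": 0, "gripper": 5}

```text
t: 2.88
ee_pos: [0.4249, -0.2104, 0.2546]
eef_rot: [3.105, 0.451, 0.005]
force: [-0.8, 0.2, -1.8]
grip_width: 0.0201
grasp_force: 30.0
```

Request:
play_rows:
  series:
    - {"delta_pos": [15, -20, 0], "twist": -10, "gripper": 5}
    - {"delta_pos": [30, -40, 0], "twist": -20, "gripper": 5}
    - {"delta_pos": [45, -65, 0], "twist": -30, "gripper": 5}
    - {"delta_pos": [60, -85, 0], "twist": -40, "gripper": 5}
    - {"delta_pos": [67, -99, 0], "twist": -50, "gripper": 5}

```text
t: 3.5
ee_pos: [0.4915, -0.3096, 0.2509]
eef_rot: [-3.005, 0.913, 0.003]
force: [0.7, 0.1, -1.8]
grip_width: 0.0195
grasp_force: 30.0
```

Request:
play_rows:
  series:
    - {"delta_pos": [0, 0, -10], "twist": -10, "gripper": 5}
    - {"delta_pos": [0, 0, -31], "twist": -14.5, "gripper": 5}
    - {"delta_pos": [0, 0, -31], "twist": -14.5, "gripper": 5}
    - {"delta_pos": [0, 0, -31], "twist": -14.5, "gripper": 5}

```text
t: 4.0
ee_pos: [0.4912, -0.3089, 0.2213]
eef_rot: [-2.871, 1.275, 0.001]
force: [-0.5, -0.3, -2.3]
grip_width: 0.0197
grasp_force: 30.0
```

```bash
python3 - <<'E'
from h import *
s=monitor.sense(); p,d,K,T=cap('wrist'); save('bw',p); np.savez('pics/bw.npz',p=p,d=d,K=K,T=T)
print(s['ee_pos'],s['eef_rot'],s['force'],s['grip_width'])
E
```

```text
[ 0.49115186 -0.30885056  0.2213425 ] [-2.87106739e+00  1.27460524e+00  1.43047205e-03] [-0.53558023 -0.26427053 -2.30786564] 0.019653191599486582
```

View pics/bw.png

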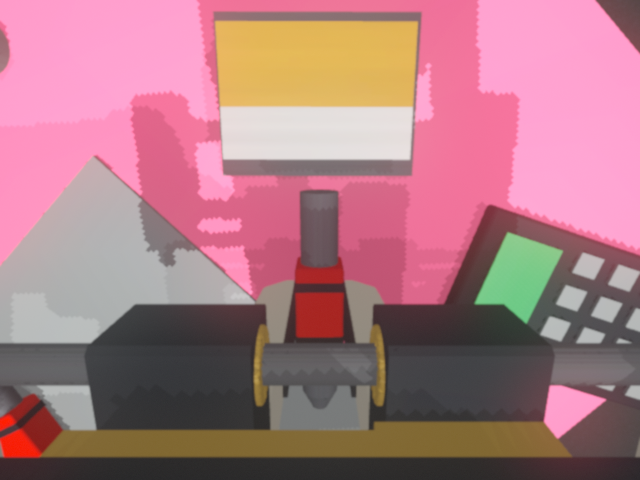

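The view is well aligned: the pin axis is at column 319, the block centre at about 318, and the square-looking end is at row 192. I check the pin height and the lateral offset from depth.

```bash
cat >> h.py <<'E'
def borecheck(p,d,K,T):
    W=cloud(d,K,T); v,u=np.mgrid[:480,:640]; M=np.array([.533,-.3555]); dr=np.array([.669,-.743]); n=np.array([.743,.669])
    x=(W[...,:2]-M)@dr; y=(W[...,:2]-M)@n; z=W[...,2]
    for lo,hi in ((-.03,-.026),(-.022,-.016)):
        r=(x>lo)&(x<hi)&(abs(y)<.02)&(z>.03)&(z<.07); 
        if r.sum()>5: print('rod n',r.sum(),'top z',np.percentile(z[r],[50,90,97]).round(4),'lat',np.percentile(y[r],[2,98]).round(4),np.median(y[r]).round(4))
    t=(x>-.003)&(x<.05)&(abs(y)<.05)&(z>.066)&(z<.08); 
    if t.sum()>20: print('block z',np.median(z[t]).round(4),'lat',np.percentile(y[t],[.5,99.5]).round(4),'x',np.percentile(x[t],[.5,99.5]).round(4))
    e=(abs(y)<.009)&(z>.03)&(z<.06)&(x<-.002)&(x>-.05); print('rod tip x',np.percentile(x[e],99) if e.any() else None)
E
python3 - <<'E'
from h import *
f=np.load('pics/bw.npz'); borecheck(f['p'],f['d'],f['K'],f['T'])
E
```

```text
rod n 375 top z [0.0465 0.0478 0.0483] lat [-0.0085  0.0067] -0.0007
rod n 591 top z [0.0465 0.0479 0.0484] lat [-0.0084  0.007 ] -0.0007
block z 0.0713 lat [-0.0295  0.0299] x [0.0002 0.0398]
rod tip x -0.014011747272511754
```

Request:
play_rows:
  series:
    - {"delta_pos": [0.7, 0.6, 1.2], "twist": 0, "gripper": 5}
    - {"delta_pos": [4.7, -3.9, 1.2], "twist": 0, "gripper": 5}
    - {"delta_pos": [8.7, -8.3, 1.2], "twist": 0, "gripper": 5}
    - {"delta_pos": [12, -12, 1.2], "twist": 0, "gripper": 5}
    - {"delta_pos": [12, -12, 1.2], "twist": 0, "gripper": 5}

```text
t: 4.68
ee_pos: [0.5035, -0.3214, 0.2229]
eef_rot: [2.87, -1.277, 0.001]
force: [0.4, 0.0, -1.6]
grip_width: 0.0196
grasp_force: 30.0
```

Request:
play_rows:
  series:
    - {"delta_pos": [3.3, -3.7, 0], "twist": 0, "gripper": 5}
    - {"delta_pos": [6, -6.7, 0], "twist": 0, "gripper": 5}
    - {"delta_pos": [6.7, -7.4, 0], "twist": 0, "gripper": 5}

```text
t: 5.05
ee_pos: [0.5101, -0.3286, 0.223]
eef_rot: [2.87, -1.277, 0.0]
force: [0.5, -0.1, -2.2]
grip_width: 0.0197
grasp_force: 30.0
```

Request:
play_rows:
  series:
    - {"delta_pos": [0.7, -0.7, 0], "twist": 0, "gripper": 5}
    - {"delta_pos": [1.3, -1.5, 0], "twist": 0, "gripper": 5}

```text
t: 5.3
ee_pos: [0.5112, -0.3298, 0.2229]
eef_rot: [-2.87, 1.277, 0.0]
force: [0.4, 0.0, -1.9]
grip_width: 0.02
grasp_force: 30.0
```

Request:
play_rows:
  series:
    - {"delta_pos": [0.7, -0.7, 0], "twist": 0, "gripper": 5}
    - {"delta_pos": [1.3, -1.5, 0], "twist": 0, "gripper": 5}

```text
t: 5.55
ee_pos: [0.5121, -0.3308, 0.2228]
eef_rot: [-2.87, 1.277, 0.003]
force: [-2.3, 5.0, 1.2]
grip_width: 0.0196
grasp_force: 30.0
```

The stop is at about 16 mm with 5.5 N, so this end is square and the chamfer is on the tool's -x side, as it looked. I will place it with yaw -3.4°. Backing out and moving to look at the tray from close.

Request:
play_rows:
  series:
    - {"delta_pos": [-8, 9, 0], "twist": 0, "gripper": 5}
    - {"delta_pos": [-25, 28, 0], "twist": 0, "gripper": 5}
    - {"delta_pos": [-27, 30, 15], "twist": 0, "gripper": 5}
    - {"delta_pos": [-30, 60, 60], "twist": 8, "gripper": 5}
    - {"delta_pos": [-35, 110, 90], "twist": 16, "gripper": 5}

```text
t: 6.18
ee_pos: [0.4784, -0.2225, 0.3162]
eef_rot: [3.019, -0.861, 0.009]
force: [0.7, 0.3, -1.6]
grip_width: 0.0195
grasp_force: 30.0
```

Request:
play_rows:
  series:
    - {"delta_pos": [0, 60, 25], "twist": 8, "gripper": 5}
    - {"delta_pos": [-5, 120, 40], "twist": 16, "gripper": 5}
    - {"delta_pos": [-15, 180, 40], "twist": 24, "gripper": 5}
    - {"delta_pos": [-25, 240, 40], "twist": 28.5, "gripper": 5}
    - {"delta_pos": [-28, 300, 40], "twist": 28.5, "gripper": 5}

```text
t: 6.8
ee_pos: [0.4493, 0.0803, 0.3548]
eef_rot: [3.14, -0.095, 0.006]
force: [0.8, 0.1, -2.5]
grip_width: 0.0197
grasp_force: 30.0
```

Request:
play_rows:
  series:
    - {"delta_pos": [0, 60, 0], "twist": 0, "gripper": 5}
    - {"delta_pos": [0, 110, 0], "twist": 0, "gripper": 5}
    - {"delta_pos": [0, 145, 0], "twist": 0, "gripper": 5}
    - {"delta_pos": [0, 145, 0], "twist": 0, "gripper": 5}
    - {"delta_pos": [0, 145, 0], "twist": 0, "gripper": 5}

```text
t: 7.42
ee_pos: [0.4497, 0.2234, 0.3537]
eef_rot: [3.14, -0.094, 0.002]
force: [0.2, 0.5, -1.4]
grip_width: 0.02
grasp_force: 30.0
```

```bash
python3 - <<'E'
from h import *
s=monitor.sense(); p,d,K,T=cap('wrist'); save('tw',p); np.savez('pics/tw.npz',p=p,d=d,K=K,T=T)
print(s['t'],s['ee_pos'],s['eef_rot'],s['force'],s['grip_width'],s['joint_pos'])
W=cloud(d,K,T); hsv=cv2.cvtColor(p,cv2.COLOR_RGB2HSV); m=cv2.inRange(hsv,(105,120,40),(128,255,255)); n,l,st,c=cv2.connectedComponentsWithStats(m)
for i in range(1,n):
    if st[i,4]>60:
        w=W[l==i]; tp=w[w[:,2]>.041]; print('blue',c[i].round(),st[i,4],np.nanmedian(w,0).round(4),'top',len(tp),((np.nanmin(tp[:,:2],0)+np.nanmax(tp[:,:2],0))/2).round(4) if len(tp) else '', np.ptp(tp[:,:2],axis=0).round(3) if len(tp) else '', tp[:,2].max().round(3) if len(tp) else '')
x,y,z=W[...,0],W[...,1],W[...,2]
m=(abs(x-.44)<.04)&(abs(y-.23)<.04)&(z>.066)&(z<.082); print('handle',m.sum(),(W[m].min(0)+W[m].max(0))/2,np.ptp(W[m],axis=0))
E
```

```text
7.425 [0.4497333  0.22337707 0.35372723] [ 3.14001429e+00 -9.43476867e-02  2.39695304e-03] [ 0.16041178  0.50304851 -1.43220904] 0.020009715081415594 [ 2.38720138e-01  2.14586284e-01  1.72413609e+00 -6.00284858e-04
  1.20144167e+00  1.86980850e+00]
blue [165.  91.] 70 [0.5582 0.3235 0.0444] top 68 [0.5583 0.3234] [0.01  0.005] 0.047
blue [201.  93.] 248 [0.5567 0.3014 0.0351] top 80 [0.5563 0.2946] [0.008 0.005] 0.047
blue [280.  93.] 285 [0.5533 0.2448 0.0361] top 89 [0.5532 0.2391] [0.008 0.005] 0.046
blue [349.  92.] 588 [0.5506 0.1948 0.0374] top 204 [0.5506 0.1966] [0.01  0.032] 0.047
blue [430.  93.] 605 [0.5472 0.1373 0.0375] top 208 [0.5473 0.1407] [0.01  0.034] 0.047
blue [207. 180.] 191 [0.4952 0.3049 0.0354] top 59 [0.495  0.2982] [0.007 0.005] 0.047
blue [275. 180.] 91 [0.4919 0.2547 0.028 ] top 0   
blue [412. 180.] 141 [0.4869 0.1493 0.0328] top 51 [0.4869 0.1579] [0.007 0.006] 0.046
blue [ 88. 309.] 590 [0.3845 0.436  0.0035] top 0   
blue [ 41. 316.] 324 [0.3808 0.4796 0.0036] top 0   
handle 10 [0.4403633  0.23840525 0.06892525] [0.005795   0.00322022 0.00528956]
```

View pics/tw.png

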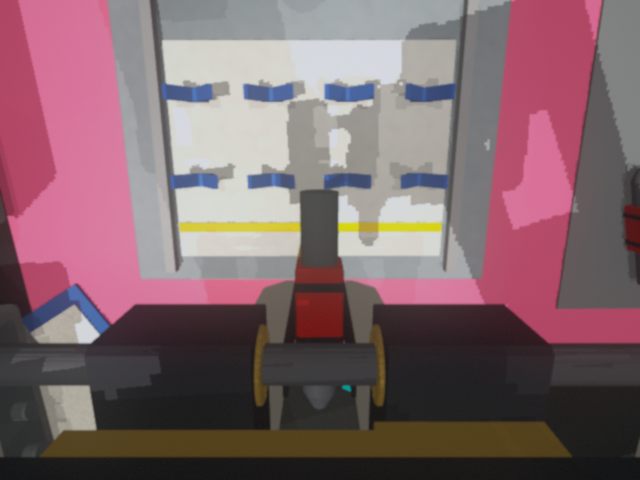

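The tray view shows four pairs of notches, in rows 92 and 180. Slot centres come out near (.516,.1425), (.520,.198), (.523,.254) and (.526,.310), yaw -3.4°. The pin goes into the far-left slot.

Request:
play_rows:
  series:
    - {"delta_pos": [40, 45, -20], "twist": 0, "gripper": 5}
    - {"delta_pos": [78, 87, -50], "twist": 0, "gripper": 5}
    - {"delta_pos": [78, 87, -90], "twist": 0, "gripper": 5}
    - {"delta_pos": [78, 87, -107], "twist": 0, "gripper": 5}
    - {"delta_pos": [78, 87, -107], "twist": 0, "gripper": 5}

```text
t: 8.1
ee_pos: [0.5272, 0.3093, 0.2451]
eef_rot: [3.139, -0.097, -0.004]
force: [0.2, -0.6, -0.9]
grip_width: 0.0201
grasp_force: 30.0
```

```bash
cat >> h.py <<'E'
S=np.array([[.5163,.1425],[.5196,.1984],[.523,.2543],[.5263,.3102]]); A=np.radians(-3.4); TX=np.array([np.cos(A),np.sin(A)]); TY=np.array([-TX[1],TX[0]])
def slotcheck(i,p,d,K,T):
    W=cloud(d,K,T); q=W[...,:2]-S[i]; x=q@TX; y=q@TY; z=W[...,2]
    r=(x>.022)&(x<.048)&(abs(y)<.014)&(z>.03)&(z<.1); hsv=cv2.cvtColor(p,cv2.COLOR_RGB2HSV); b=cv2.inRange(hsv,(105,120,40),(128,255,255))>0
    r&=~b; rr=r&(z>np.percentile(z[r],60)-.012) if r.any() else r
    if r.any(): print('rod z',np.percentile(z[rr],[50,97]).round(4),'lat',np.percentile(y[rr],[2,98]).round(4))
    e=(abs(y)<.009)&(x>.02)&(x<.075)&(z>np.percentile(z[rr],97)-.01)&(z<np.percentile(z[rr],97)+.004)&~b; print('tip x (want .050)',np.percentile(x[e],99).round(4))
    n=b&(abs(x-.031)<.012)&(abs(y)<.024)&(z>.043); print('notch top x',np.median(x[n]).round(4),'lat',np.percentile(y[n],[1,99]).round(4),n.sum())
E
python3 - <<'E'
from h import *
s=monitor.sense(); print(s['ee_pos'],s['force']); c=cap('wrist'); slotcheck(3,*c)
E
```

```text
[0.52720596 0.30932123 0.24505708] [ 0.22002806 -0.55205952 -0.85584914]
rod z [0.0701 0.072 ] lat [-0.009   0.0061]
tip x (want .050) 0.0489
notch top x 0.0315 lat [-0.0163  0.0168] 356
```

Request:
play_rows:
  series:
    - {"delta_pos": [1, 1.5, -10], "twist": 0, "gripper": 5}
    - {"delta_pos": [1, 1.5, -20], "twist": 0, "gripper": 5}
    - {"delta_pos": [1, 1.5, -23.5], "twist": 0, "gripper": 5}
    - {"delta_pos": [1, 1.5, -23.5], "twist": 0, "gripper": 5}

```text
t: 8.65
ee_pos: [0.5284, 0.3116, 0.2224]
eef_rot: [3.139, -0.095, -0.001]
force: [-0.1, -3.5, -0.7]
grip_width: 0.0197
grasp_force: 30.0
```

Request:
play_rows:
  series:
    - {"delta_pos": [0, 0, 0], "twist": 0, "gripper": 36}
    - {"delta_pos": [0, 0, 0], "twist": 0, "gripper": 36}
    - {"delta_pos": [0, 0, 0], "twist": 0, "gripper": 36}
    - {"delta_pos": [0, 0, 30], "twist": 0, "gripper": 36}
    - {"delta_pos": [-10, -20, 90], "twist": 0, "gripper": 36}

```text
t: 9.28
ee_pos: [0.5183, 0.2929, 0.3095]
eef_rot: [3.139, -0.094, -0.007]
force: [0.0, 0.3, 0.9]
grip_width: 0.0357
grasp_force: 0.0
```

```bash
python3 - <<'E'
from h import *
s=monitor.sense(); print(s['ee_pos'],s['force']); c=cap('wrist'); slotcheck(3,*c); print(pins(*c,box=(.4,.7,.05,.4)))
E
```

```text
[0.51828226 0.29294867 0.3095353 ] [0.01631416 0.29534446 0.89324033]
rod z [0.0456 0.0479] lat [-0.0108  0.0133]
tip x (want .050) 0.0502
notch top x 0.0326 lat [-0.0157 -0.0125] 51
[(array([290., 253.]), array([0.5185, 0.3105]), array([0.018, 0.021]), np.float64(0.0493), np.float32(-3.9), np.float32(-2.5))]
```

The first pin is seated, with its sleeve top at 50 mm. Next is the pin at (0.433, -0.049), yaw 11°.

Request:
play_rows:
  series:
    - {"delta_pos": [-15, -60, 0], "twist": 4, "gripper": 50}
    - {"delta_pos": [-30, -120, 0], "twist": 8, "gripper": 60}
    - {"delta_pos": [-45, -180, 0], "twist": 14.4, "gripper": 60}
    - {"delta_pos": [-60, -240, 0], "twist": 14.4, "gripper": 60}
    - {"delta_pos": [-75, -300, 0], "twist": 14.4, "gripper": 60}

```text
t: 9.95
ee_pos: [0.4432, -0.009, 0.3114]
eef_rot: [3.127, 0.3, 0.003]
force: [0.2, -1.4, -0.3]
grip_width: 0.0599
grasp_force: 0.0
```

Request:
play_rows:
  series:
    - {"delta_pos": [-10, -40, -40], "twist": 0, "gripper": 60}
    - {"delta_pos": [-10, -42, -70], "twist": 0, "gripper": 60}
    - {"delta_pos": [-10, -42, -70], "twist": 0, "gripper": 60}
    - {"delta_pos": [-10, -42, -70], "twist": 0, "gripper": 60}

```text
t: 10.45
ee_pos: [0.4343, -0.0492, 0.2419]
eef_rot: [3.127, 0.3, 0.002]
force: [-0.8, -0.3, -0.6]
grip_width: 0.0597
grasp_force: 0.0
```

```bash
python3 - <<'E'
from h import *
c=cap('wrist'); s=monitor.sense(); print(s['ee_pos'],s['eef_rot'])
for o in pins(*c): print(o)
E
```

```text
[ 0.43448928 -0.04907643  0.24218623] [3.12629734 0.30061963 0.00323791]
(array([393.,   2.]), array([ 0.5672, -0.0563]), array([0.002, 0.009]), np.float64(0.0224), np.float32(-79.0), np.float32(-83.6))
(array([371.,  44.]), array([ 0.5477, -0.0511]), array([0.02 , 0.031]), np.float64(0.0223), np.float32(-0.1), np.float32(-0.4))
(array([530.,  75.]), array([ 0.5482, -0.1273]), array([0.024, 0.044]), np.float64(0.0221), np.float32(-21.2), np.float32(-25.2))
(array([316., 273.]), array([ 0.4351, -0.0471]), array([0.041, 0.019]), np.float64(0.0224), np.float32(11.5), np.float32(11.3))
```

Request:
play_rows:
  series:
    - {"delta_pos": [0, 1.5, -30], "twist": 0.3, "gripper": 60}
    - {"delta_pos": [0, 1.5, -48], "twist": 0.3, "gripper": 50}
    - {"delta_pos": [0, 1.5, -48], "twist": 0.3, "gripper": 5}
    - {"delta_pos": [0, 1.5, -48], "twist": 0.3, "gripper": 5}
    - {"delta_pos": [0, 1.5, -48], "twist": 0.3, "gripper": 5}

```text
t: 11.12
ee_pos: [0.4343, -0.0479, 0.1941]
eef_rot: [3.125, 0.308, 0.003]
force: [-0.1, -0.5, 0.1]
grip_width: 0.0246
grasp_force: 0.0
```

Request:
play_rows:
  series:
    - {"delta_pos": [0, 0, 0], "twist": 0, "gripper": 5}
    - {"delta_pos": [0, 0, 40], "twist": 0, "gripper": 5}
    - {"delta_pos": [0, -20, 75], "twist": -10, "gripper": 5}
    - {"delta_pos": [10, -80, 75], "twist": -20, "gripper": 5}
    - {"delta_pos": [20, -140, 75], "twist": -30, "gripper": 5}

```text
t: 11.75
ee_pos: [0.454, -0.1891, 0.2691]
eef_rot: [3.098, -0.519, 0.003]
force: [0.8, 0.7, -1.5]
grip_width: 0.0197
grasp_force: 30.0
```

Request:
play_rows:
  series:
    - {"delta_pos": [15, -50, -5], "twist": -10, "gripper": 5}
    - {"delta_pos": [38, -100, -10], "twist": -20, "gripper": 5}
    - {"delta_pos": [38, -121, -25], "twist": -29.6, "gripper": 5}
    - {"delta_pos": [38, -121, -46], "twist": -29.6, "gripper": 5}
    - {"delta_pos": [38, -121, -46], "twist": -29.6, "gripper": 5}

```text
t: 12.38
ee_pos: [0.4908, -0.3086, 0.2202]
eef_rot: [-2.864, 1.287, 0.007]
force: [0.5, 0.7, -2.5]
grip_width: 0.0199
grasp_force: 30.0
```

```bash
python3 - <<'E'
from h import *
s=monitor.sense(); c=cap('wrist');print(s['ee_pos'],s['eef_rot'],s['force'],s['grip_width']); borecheck(*c)
E
```

```text
[ 0.49081678 -0.30860792  0.22022869] [-2.8639376   1.28746409  0.00686961] [ 0.5123104   0.74680124 -2.49805468] 0.019850251624288145
rod n 366 top z [0.0454 0.0467 0.047 ] lat [-0.0088  0.0062] -0.0016
rod n 473 top z [0.043  0.0447 0.0454] lat [-0.0074  0.0048] -0.0012
block z 0.0713 lat [-0.0295  0.0299] x [0.0002 0.0398]
rod tip x -0.014531433485596363
```

Request:
play_rows:
  series:
    - {"delta_pos": [1.1, 1, 2.3], "twist": 0.4, "gripper": 5}
    - {"delta_pos": [5.1, -3.5, 2.3], "twist": 0.4, "gripper": 5}
    - {"delta_pos": [9.1, -7.9, 2.3], "twist": 0.4, "gripper": 5}
    - {"delta_pos": [12.8, -12, 2.3], "twist": 0.4, "gripper": 5}
    - {"delta_pos": [12.8, -12, 2.3], "twist": 0.4, "gripper": 5}

```text
t: 13.05
ee_pos: [0.5049, -0.3213, 0.2244]
eef_rot: [2.87, -1.277, 0.001]
force: [0.5, 0.2, -0.9]
grip_width: 0.0196
grasp_force: 30.0
```

Request:
play_rows:
  series:
    - {"delta_pos": [3.3, -3.7, 0], "twist": 0, "gripper": 5}
    - {"delta_pos": [6, -6.7, 0], "twist": 0, "gripper": 5}
    - {"delta_pos": [7.4, -8.2, 0], "twist": 0, "gripper": 5}

```text
t: 13.42
ee_pos: [0.5121, -0.3294, 0.2243]
eef_rot: [2.87, -1.277, 0.0]
force: [0.4, -0.5, -1.4]
grip_width: 0.0196
grasp_force: 30.0
```

Request:
play_rows:
  series:
    - {"delta_pos": [0.7, -0.7, 0], "twist": 0, "gripper": 5}
    - {"delta_pos": [1.3, -1.5, 0], "twist": 0, "gripper": 5}
    - {"delta_pos": [1.3, -1.5, 0], "twist": 0, "gripper": 5}

```text
t: 13.8
ee_pos: [0.5132, -0.3306, 0.2243]
eef_rot: [2.87, -1.277, 0.0]
force: [1.0, -0.5, -1.4]
grip_width: 0.02
grasp_force: 30.0
```

Request:
play_rows:
  series:
    - {"delta_pos": [0.7, -0.7, 0], "twist": 0, "gripper": 5}
    - {"delta_pos": [1.3, -1.5, 0], "twist": 0, "gripper": 5}
    - {"delta_pos": [1.3, -1.5, 0], "twist": 0, "gripper": 5}

```text
t: 14.18
ee_pos: [0.5145, -0.3321, 0.2242]
eef_rot: [-2.87, 1.277, 0.0]
force: [-0.1, -0.7, -1.3]
grip_width: 0.0198
grasp_force: 30.0
```

Request:
play_rows:
  series:
    - {"delta_pos": [0.7, -0.7, 0], "twist": 0, "gripper": 5}
    - {"delta_pos": [1, -1.1, 0], "twist": 0, "gripper": 5}
    - {"delta_pos": [1.3, -1.5, 0], "twist": 0, "gripper": 5}

```text
t: 14.55
ee_pos: [0.5155, -0.3333, 0.224]
eef_rot: [-2.87, 1.277, 0.002]
force: [-1.4, 1.0, -1.5]
grip_width: 0.0201
grasp_force: 30.0
```

Request:
play_rows:
  series:
    - {"delta_pos": [0.7, -0.7, 0], "twist": 0, "gripper": 5}
    - {"delta_pos": [1, -1.1, 0], "twist": 0, "gripper": 5}

```text
t: 14.8
ee_pos: [0.5162, -0.3343, 0.2237]
eef_rot: [-2.87, 1.277, 0.004]
force: [-4.6, 2.2, -3.1]
grip_width: 0.0199
grasp_force: 30.0
```

It stops with 5 N at about 21.5 mm, so the tool +x end is chamfered. I need a half turn, placing at yaw 176.6°.

Request:
play_rows:
  series:
    - {"delta_pos": [-8, 9, 0], "twist": 0, "gripper": 5}
    - {"delta_pos": [-25, 28, 0], "twist": 0, "gripper": 5}
    - {"delta_pos": [-32, 36, 30], "twist": 0, "gripper": 5}
    - {"delta_pos": [-40, 50, 70], "twist": 10, "gripper": 5}
    - {"delta_pos": [-45, 70, 90], "twist": 20, "gripper": 5}

```text
t: 15.42
ee_pos: [0.4722, -0.2648, 0.3174]
eef_rot: [3.048, -0.751, 0.01]
force: [0.6, 0.5, -1.5]
grip_width: 0.0197
grasp_force: 30.0
```

Request:
play_rows:
  series:
    - {"delta_pos": [-5, 30, 0], "twist": 10.2, "gripper": 5}
    - {"delta_pos": [-5, 60, 0], "twist": 20.4, "gripper": 5}
    - {"delta_pos": [-5, 90, 0], "twist": 30.6, "gripper": 5}
    - {"delta_pos": [-5, 120, 0], "twist": 40.8, "gripper": 5}
    - {"delta_pos": [-5, 150, 0], "twist": 51, "gripper": 5}

```text
t: 16.05
ee_pos: [0.467, -0.1136, 0.3152]
eef_rot: [3.074, 0.636, 0.005]
force: [-0.2, -0.4, -1.3]
grip_width: 0.0198
grasp_force: 30.0
```

Request:
play_rows:
  series:
    - {"delta_pos": [0, 30, 0], "twist": 10.2, "gripper": 5}
    - {"delta_pos": [0, 60, 0], "twist": 20.4, "gripper": 5}
    - {"delta_pos": [0, 90, 0], "twist": 30.6, "gripper": 5}
    - {"delta_pos": [0, 120, 0], "twist": 40.8, "gripper": 5}
    - {"delta_pos": [0, 150, 0], "twist": 51, "gripper": 5}

```text
t: 16.68
ee_pos: [0.4669, 0.0365, 0.3152]
eef_rot: [2.501, 1.897, 0.005]
force: [0.4, -0.6, -1.6]
grip_width: 0.0195
grasp_force: 30.0
```

Request:
play_rows:
  series:
    - {"delta_pos": [10, 30, 0], "twist": 10.2, "gripper": 5}
    - {"delta_pos": [20, 60, 0], "twist": 20.4, "gripper": 5}
    - {"delta_pos": [30, 90, 0], "twist": 30.6, "gripper": 5}
    - {"delta_pos": [40, 120, 0], "twist": 40.8, "gripper": 5}
    - {"delta_pos": [48, 150, 0], "twist": 51, "gripper": 5}

```text
t: 17.3
ee_pos: [0.5152, 0.1866, 0.3152]
eef_rot: [1.44, 2.789, 0.004]
force: [0.6, -0.4, -1.1]
grip_width: 0.0194
grasp_force: 30.0
```

Request:
play_rows:
  series:
    - {"delta_pos": [7, 30, 0], "twist": 10.2, "gripper": 5}
    - {"delta_pos": [7, 60, 0], "twist": 20.4, "gripper": 5}
    - {"delta_pos": [7, 68, 0], "twist": 30.6, "gripper": 5}
    - {"delta_pos": [7, 68, 0], "twist": 40.8, "gripper": 5}
    - {"delta_pos": [7, 68, 0], "twist": 51, "gripper": 5}

```text
t: 17.92
ee_pos: [0.5218, 0.2539, 0.3151]
eef_rot: [0.098, 3.137, 0.002]
force: [-0.6, 0.1, -1.7]
grip_width: 0.0197
grasp_force: 30.0
```

Request:
play_rows:
  series:
    - {"delta_pos": [0, 0, -50], "twist": 0.2, "gripper": 5}
    - {"delta_pos": [0, 0, -70], "twist": 0.2, "gripper": 5}
    - {"delta_pos": [0, 0, -70], "twist": 0.2, "gripper": 5}

```text
t: 18.3
ee_pos: [0.5212, 0.2533, 0.2434]
eef_rot: [-0.103, -3.139, 0.0]
force: [0.7, -0.5, -0.3]
grip_width: 0.0199
grasp_force: 30.0
```

```bash
sed -i 's/def slotcheck(i,p,d,K,T):/def slotcheck(i,p,d,K,T,sg=1):/; s/x=q@TX; y=q@TY; z=W\[...,2\]$/x=sg*(q@TX); y=q@TY; z=W[...,2]/' h.py; grep -n 'sg' h.py; python3 - <<'E'
from h import *
s=monitor.sense(); print(s['ee_pos'],s['force']); c=cap('wrist'); slotcheck(2,*c,sg=-1); save('s2',c[0])
E
```

```text
37:def slotcheck(i,p,d,K,T,sg=1):
38:    W=cloud(d,K,T); q=W[...,:2]-S[i]; x=sg*(q@TX); y=q@TY; z=W[...,2]
[0.52122295 0.25334164 0.24335487] [ 0.72418314 -0.5295975  -0.28821147]
rod z [0.0685 0.0715] lat [-0.0091  0.007 ]
tip x (want .050) 0.0531
notch top x 0.0313 lat [-0.0165  0.0163] 205
```

Request:
play_rows:
  series:
    - {"delta_pos": [1.5, 1, -10], "twist": 0, "gripper": 5}
    - {"delta_pos": [1.5, 1, -19], "twist": 0, "gripper": 5}
    - {"delta_pos": [1.5, 1, -22], "twist": 0, "gripper": 5}
    - {"delta_pos": [1.5, 1, -22], "twist": 0, "gripper": 5}

```text
t: 18.85
ee_pos: [0.5233, 0.2543, 0.2221]
eef_rot: [-0.104, -3.139, 0.0]
force: [0.2, -0.0, -1.2]
grip_width: 0.0198
grasp_force: 30.0
```

Request:
play_rows:
  series:
    - {"delta_pos": [0, 0, 0], "twist": 0, "gripper": 36}
    - {"delta_pos": [0, 0, 0], "twist": 0, "gripper": 36}
    - {"delta_pos": [0, 0, 0], "twist": 0, "gripper": 36}
    - {"delta_pos": [0, 0, 30], "twist": 0, "gripper": 36}
    - {"delta_pos": [10, 0, 90], "twist": 0, "gripper": 36}

```text
t: 19.48
ee_pos: [0.5321, 0.2541, 0.3107]
eef_rot: [-0.103, -3.133, 0.003]
force: [1.1, 0.4, 0.6]
grip_width: 0.0359
grasp_force: 0.0
```

```bash
python3 - <<'E'
from h import *
s=monitor.sense(); print(s['ee_pos'],s['force']); c=cap('wrist'); slotcheck(2,*c,sg=-1); print(pins(*c,box=(.4,.7,.05,.4))); save('s3',c[0])
E
```

```text
[0.53207958 0.25405141 0.31071405] [1.08562822 0.3602377  0.60642636]
rod z [0.0451 0.0478] lat [-0.0109  0.0131]
tip x (want .050) 0.0504
notch top x 0.0305 lat [-0.0157  0.0162] 116
[(array([321., 238.]), array([0.5216, 0.2547]), array([0.018, 0.038]), np.float64(0.0492), np.float32(-3.2), np.float32(0.8)), (array([408., 243.]), array([0.5258, 0.3098]), array([0.018, 0.039]), np.float64(0.0492), np.float32(-3.4), np.float32(-4.3))]
```

View pics/s3.png

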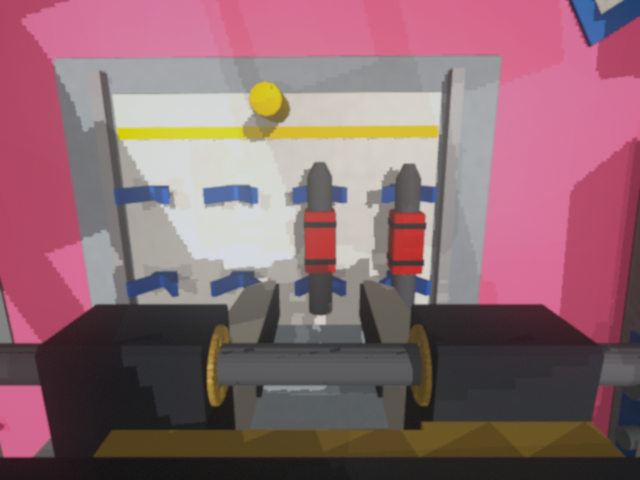

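Both pins are seated with tapered ends at rows 165 towards the handle at (266,99). The third pin is the one at (0.552, -0.0525).

Request:
play_rows:
  series:
    - {"delta_pos": [4, -60, 0], "twist": 1, "gripper": 50}
    - {"delta_pos": [8, -120, 0], "twist": 3, "gripper": 60}
    - {"delta_pos": [12, -180, 0], "twist": 3, "gripper": 60}
    - {"delta_pos": [16, -240, 0], "twist": 3, "gripper": 60}
    - {"delta_pos": [20, -300, -10], "twist": 3, "gripper": 60}

```text
t: 20.15
ee_pos: [0.5536, -0.0477, 0.3033]
eef_rot: [0.021, 3.138, -0.001]
force: [1.3, -0.7, -0.5]
grip_width: 0.0601
grasp_force: 0.0
```

Request:
play_rows:
  series:
    - {"delta_pos": [0, -6, -40], "twist": 0, "gripper": 60}
    - {"delta_pos": [0, -6, -60], "twist": 0, "gripper": 60}
    - {"delta_pos": [0, -6, -60], "twist": 0, "gripper": 60}

```text
t: 20.52
ee_pos: [0.5527, -0.0519, 0.2409]
eef_rot: [-0.022, -3.138, -0.002]
force: [-0.4, 0.6, 0.3]
grip_width: 0.0604
grasp_force: 0.0
```

```bash
python3 - <<'E'
from h import *
c=cap('wrist'); s=monitor.sense(); print(s['ee_pos'],s['eef_rot'])
for o in pins(*c): print(o)
E
```

```text
[ 0.55329256 -0.05172704  0.24213747] [-2.14147784e-02 -3.14065217e+00 -4.43185295e-04]
(array([174., 273.]), array([ 0.5474, -0.1279]), array([0.022, 0.045]), np.float64(0.0221), np.float32(-21.3), np.float32(-25.4))
(array([319., 278.]), array([ 0.5516, -0.0515]), array([0.019, 0.041]), np.float64(0.0222), np.float32(-0.1), np.float32(-0.1))
```

Request:
play_rows:
  series:
    - {"delta_pos": [-1, 0, -30], "twist": 0.7, "gripper": 60}
    - {"delta_pos": [-1, 0, -47], "twist": 0.7, "gripper": 50}
    - {"delta_pos": [-1, 0, -47], "twist": 0.7, "gripper": 5}
    - {"delta_pos": [-1, 0, -47], "twist": 0.7, "gripper": 5}
    - {"delta_pos": [-1, 0, -47], "twist": 0.7, "gripper": 5}

```text
t: 21.2
ee_pos: [0.5528, -0.0518, 0.1963]
eef_rot: [0.002, 3.14, -0.001]
force: [0.9, -0.7, -0.1]
grip_width: 0.025
grasp_force: 0.0
```

Request:
play_rows:
  series:
    - {"delta_pos": [0, 0, 0], "twist": 0, "gripper": 5}
    - {"delta_pos": [0, 0, 40], "twist": 0, "gripper": 5}
    - {"delta_pos": [0, 0, 90], "twist": -10, "gripper": 5}
    - {"delta_pos": [-5, -15, 90], "twist": -20.4, "gripper": 5}
    - {"delta_pos": [-10, -30, 90], "twist": -30.8, "gripper": 5}

```text
t: 21.82
ee_pos: [0.5423, -0.0819, 0.2864]
eef_rot: [0.844, 3.024, -0.0]
force: [0.2, -0.2, -1.6]
grip_width: 0.0198
grasp_force: 30.0
```

Request:
play_rows:
  series:
    - {"delta_pos": [-5, -15, 0], "twist": -10.4, "gripper": 5}
    - {"delta_pos": [-10, -30, 0], "twist": -20.8, "gripper": 5}
    - {"delta_pos": [-15, -45, 0], "twist": -31.2, "gripper": 5}
    - {"delta_pos": [-20, -60, 0], "twist": -41.6, "gripper": 5}
    - {"delta_pos": [-25, -75, 0], "twist": -52, "gripper": 5}

```text
t: 22.45
ee_pos: [0.517, -0.1571, 0.2854]
eef_rot: [-2.086, -2.349, 0.0]
force: [0.9, 0.0, -1.6]
grip_width: 0.0196
grasp_force: 30.0
```

Request:
play_rows:
  series:
    - {"delta_pos": [-5, -15, 0], "twist": -10.4, "gripper": 5}
    - {"delta_pos": [-10, -30, 0], "twist": -20.8, "gripper": 5}
    - {"delta_pos": [-15, -45, 0], "twist": -31.2, "gripper": 5}
    - {"delta_pos": [-20, -60, 0], "twist": -41.6, "gripper": 5}
    - {"delta_pos": [-25, -75, 0], "twist": -52, "gripper": 5}

```text
t: 23.08
ee_pos: [0.492, -0.2321, 0.2854]
eef_rot: [-2.905, -1.197, 0.0]
force: [-0.3, -0.1, 0.3]
grip_width: 0.0196
grasp_force: 30.0
```

Request:
play_rows:
  series:
    - {"delta_pos": [0, -15, 0], "twist": -10.4, "gripper": 5}
    - {"delta_pos": [0, -30, 0], "twist": -20.8, "gripper": 5}
    - {"delta_pos": [0, -45, 0], "twist": -31.2, "gripper": 5}
    - {"delta_pos": [0, -60, 0], "twist": -41.6, "gripper": 5}
    - {"delta_pos": [0, -77, 0], "twist": -52, "gripper": 5}

```text
t: 23.7
ee_pos: [0.4922, -0.309, 0.2853]
eef_rot: [-3.135, 0.198, 0.0]
force: [-0.2, 0.1, -1.5]
grip_width: 0.0197
grasp_force: 30.0
```

Request:
play_rows:
  series:
    - {"delta_pos": [0, 0, -10], "twist": -10.4, "gripper": 5}
    - {"delta_pos": [0, 0, -20], "twist": -20.8, "gripper": 5}
    - {"delta_pos": [0, 0, -30], "twist": -31.2, "gripper": 5}
    - {"delta_pos": [0, 0, -62], "twist": -41.1, "gripper": 5}
    - {"delta_pos": [0, 0, -62], "twist": -41.1, "gripper": 5}

```text
t: 24.32
ee_pos: [0.4913, -0.3079, 0.2212]
eef_rot: [-2.87, 1.274, 0.008]
force: [0.0, 0.4, -1.3]
grip_width: 0.02
grasp_force: 30.0
```

```bash
python3 - <<'E'
from h import *
s=monitor.sense(); c=cap('wrist');print(s['ee_pos'],s['eef_rot'],s['force'],s['grip_width']); borecheck(*c)
E
```

```text
[ 0.49133672 -0.30785981  0.22124636] [-2.86953609  1.27434609  0.00830736] [ 0.00806889  0.44721168 -1.32052098] 0.019987128861785896
rod n 371 top z [0.044  0.0454 0.0459] lat [-0.0079  0.0075] -0.0004
rod n 674 top z [0.0436 0.0453 0.0459] lat [-0.0077  0.0074] 0.0
block z 0.0713 lat [-0.0295  0.0299] x [0.0002 0.0399]
rod tip x -0.016027678314958705
```

Request:
play_rows:
  series:
    - {"delta_pos": [0, 0, 3.4], "twist": 0, "gripper": 5}
    - {"delta_pos": [4, -4.5, 3.4], "twist": 0, "gripper": 5}
    - {"delta_pos": [8, -9, 3.4], "twist": 0, "gripper": 5}
    - {"delta_pos": [12.7, -14.1, 3.4], "twist": 0, "gripper": 5}
    - {"delta_pos": [12.7, -14.1, 3.4], "twist": 0, "gripper": 5}

```text
t: 25.0
ee_pos: [0.5053, -0.3232, 0.2265]
eef_rot: [2.87, -1.277, 0.0]
force: [-0.2, -0.3, -2.7]
grip_width: 0.0196
grasp_force: 30.0
```

Request:
play_rows:
  series:
    - {"delta_pos": [3.3, -3.7, 0], "twist": 0, "gripper": 5}
    - {"delta_pos": [6, -6.7, 0], "twist": 0, "gripper": 5}
    - {"delta_pos": [7.4, -8.2, 0], "twist": 0, "gripper": 5}

```text
t: 25.38
ee_pos: [0.5124, -0.3311, 0.2265]
eef_rot: [-2.87, 1.277, 0.001]
force: [-4.2, 3.2, -1.9]
grip_width: 0.0195
grasp_force: 30.0
```

Request:
play_rows:
  series:
    - {"delta_pos": [0.7, -0.7, 0], "twist": 0, "gripper": 5}
    - {"delta_pos": [1.3, -1.5, 0], "twist": 0, "gripper": 5}
    - {"delta_pos": [1.3, -1.5, 0], "twist": 0, "gripper": 5}

```text
t: 25.75
ee_pos: [0.5129, -0.3315, 0.2263]
eef_rot: [-2.869, 1.276, 0.006]
force: [-5.4, 4.6, 0.2]
grip_width: 0.0196
grasp_force: 30.0
```

Square again at 16 mm and 7 N. I place it with yaw -3.4° into the second slot.

Request:
play_rows:
  series:
    - {"delta_pos": [-8, 9, 0], "twist": 0, "gripper": 5}
    - {"delta_pos": [-25, 28, 0], "twist": 0, "gripper": 5}
    - {"delta_pos": [-27, 35, 30], "twist": 0, "gripper": 5}
    - {"delta_pos": [-27, 70, 70], "twist": 8, "gripper": 5}
    - {"delta_pos": [-27, 120, 90], "twist": 16, "gripper": 5}

```text
t: 26.38
ee_pos: [0.4872, -0.2128, 0.3195]
eef_rot: [3.019, -0.861, 0.01]
force: [0.9, -0.0, -1.3]
grip_width: 0.0197
grasp_force: 30.0
```

Request:
play_rows:
  series:
    - {"delta_pos": [0, 60, 0], "twist": 8, "gripper": 5}
    - {"delta_pos": [0, 120, 0], "twist": 16, "gripper": 5}
    - {"delta_pos": [0, 180, 0], "twist": 24, "gripper": 5}
    - {"delta_pos": [5, 240, 0], "twist": 28.6, "gripper": 5}
    - {"delta_pos": [15, 300, 0], "twist": 28.6, "gripper": 5}

```text
t: 27.0
ee_pos: [0.5014, 0.0894, 0.3176]
eef_rot: [3.14, -0.091, 0.005]
force: [1.3, -0.4, -1.0]
grip_width: 0.0199
grasp_force: 30.0
```

Request:
play_rows:
  series:
    - {"delta_pos": [15, 55, 0], "twist": 0, "gripper": 5}
    - {"delta_pos": [21, 110, -10], "twist": 0, "gripper": 5}
    - {"delta_pos": [21, 110, -50], "twist": 0, "gripper": 5}
    - {"delta_pos": [21, 110, -69], "twist": 0, "gripper": 5}
    - {"delta_pos": [21, 110, -69], "twist": 0, "gripper": 5}

```text
t: 27.62
ee_pos: [0.522, 0.1977, 0.2467]
eef_rot: [3.14, -0.092, -0.003]
force: [0.2, -0.5, -0.7]
grip_width: 0.0195
grasp_force: 30.0
```

```bash
python3 - <<'E'
from h import *
s=monitor.sense(); print(s['ee_pos'],s['eef_rot'],s['force'],s['grip_width']); c=cap('wrist'); slotcheck(1,*c)
E
```

```text
[0.5220028  0.19768652 0.24667642] [ 3.13987133e+00 -9.16618520e-02 -2.91003572e-03] [ 0.16914561 -0.46643182 -0.70620863] 0.019518789444471822
rod z [0.0699 0.0717] lat [-0.0085  0.0067]
tip x (want .050) 0.0498
notch top x 0.0327 lat [-0.0163  0.0168] 347
```

Request:
play_rows:
  series:
    - {"delta_pos": [1, 1, -10], "twist": 0, "gripper": 5}
    - {"delta_pos": [1, 1, -20], "twist": 0, "gripper": 5}
    - {"delta_pos": [1, 1, -23], "twist": 0, "gripper": 5}
    - {"delta_pos": [1, 1, -23], "twist": 0, "gripper": 5}

```text
t: 28.18
ee_pos: [0.5237, 0.1984, 0.2245]
eef_rot: [3.14, -0.093, -0.001]
force: [0.4, 0.8, -1.5]
grip_width: 0.0199
grasp_force: 30.0
```

Request:
play_rows:
  series:
    - {"delta_pos": [0, 0, 0], "twist": 0, "gripper": 36}
    - {"delta_pos": [0, 0, 0], "twist": 0, "gripper": 36}
    - {"delta_pos": [0, 0, 0], "twist": 0, "gripper": 36}
    - {"delta_pos": [0, 0, 30], "twist": 0, "gripper": 36}
    - {"delta_pos": [-10, -20, 90], "twist": 0, "gripper": 36}

```text
t: 28.8
ee_pos: [0.5135, 0.1793, 0.3122]
eef_rot: [3.14, -0.091, -0.007]
force: [0.6, -0.1, 0.2]
grip_width: 0.0356
grasp_force: 0.0
```

```bash
python3 - <<'E'
from h import *
s=monitor.sense(); print(s['ee_pos'],s['force']); c=cap('wrist'); slotcheck(1,*c); print(pins(*c,box=(.4,.7,.05,.4)))
E
```

```text
[0.51346525 0.17927837 0.31219791] [ 0.63604728 -0.1417214   0.24758715]
rod z [0.0456 0.048 ] lat [-0.01   0.013]
tip x (want .050) 0.0518
notch top x 0.0338 lat [-0.0159 -0.0127] 65
[(array([111., 238.]), array([0.5279, 0.3097]), array([0.02 , 0.038]), np.float64(0.0493), np.float32(-3.4), np.float32(-3.4)), (array([200., 241.]), array([0.5234, 0.2537]), array([0.018, 0.039]), np.float64(0.0494), np.float32(-3.2), np.float32(-2.4)), (array([289., 252.]), array([0.5133, 0.1986]), array([0.017, 0.022]), np.float64(0.0493), np.float32(-3.9), np.float32(-16.0))]
```

Third pin seated. The fourth is at (0.549, -0.130), yaw -21.5°.

Request:
play_rows:
  series:
    - {"delta_pos": [7, -60, 0], "twist": -5, "gripper": 50}
    - {"delta_pos": [14, -120, 0], "twist": -10, "gripper": 60}
    - {"delta_pos": [21, -180, 0], "twist": -18, "gripper": 60}
    - {"delta_pos": [28, -240, 0], "twist": -18, "gripper": 60}
    - {"delta_pos": [35, -300, -10], "twist": -18, "gripper": 60}

```text
t: 29.48
ee_pos: [0.5493, -0.1231, 0.3042]
eef_rot: [3.087, -0.583, 0.005]
force: [0.3, 0.5, 0.7]
grip_width: 0.0601
grasp_force: 0.0
```

Request:
play_rows:
  series:
    - {"delta_pos": [0, -9, -40], "twist": 0, "gripper": 60}
    - {"delta_pos": [0, -9, -60], "twist": 0, "gripper": 60}
    - {"delta_pos": [0, -9, -60], "twist": 0, "gripper": 60}

```text
t: 29.85
ee_pos: [0.5483, -0.1301, 0.2417]
eef_rot: [-3.086, 0.584, 0.006]
force: [0.1, -0.5, 0.7]
grip_width: 0.0603
grasp_force: 0.0
```

```bash
python3 - <<'E'
from h import *
c=cap('wrist'); s=monitor.sense(); print(s['ee_pos'],s['eef_rot'])
for o in pins(*c): print(o)
E
```

```text
[ 0.54890807 -0.13004859  0.24303359] [-3.08675709e+00  5.82878712e-01  1.56803080e-03]
(array([319., 267.]), array([ 0.5507, -0.1311]), array([0.019, 0.042]), np.float64(0.0223), np.float32(-20.7), np.float32(-21.7))
```

Request:
play_rows:
  series:
    - {"delta_pos": [1.5, -1, -30], "twist": 0, "gripper": 60}
    - {"delta_pos": [1.5, -1, -48], "twist": 0, "gripper": 50}
    - {"delta_pos": [1.5, -1, -48], "twist": 0, "gripper": 5}
    - {"delta_pos": [1.5, -1, -48], "twist": 0, "gripper": 5}
    - {"delta_pos": [1.5, -1, -48], "twist": 0, "gripper": 5}

```text
t: 30.52
ee_pos: [0.5511, -0.1311, 0.1967]
eef_rot: [3.087, -0.582, 0.004]
force: [0.1, -0.1, -0.6]
grip_width: 0.0247
grasp_force: 0.0
```

Request:
play_rows:
  series:
    - {"delta_pos": [0, 0, 0], "twist": 0, "gripper": 5}
    - {"delta_pos": [0, 0, 40], "twist": 0, "gripper": 5}
    - {"delta_pos": [-10, 0, 90], "twist": -8, "gripper": 5}
    - {"delta_pos": [-30, -45, 90], "twist": -16, "gripper": 5}
    - {"delta_pos": [-50, -90, 90], "twist": -26.6, "gripper": 5}

```text
t: 31.15
ee_pos: [0.5002, -0.2215, 0.2865]
eef_rot: [2.868, -1.282, 0.003]
force: [0.4, -0.2, -1.4]
grip_width: 0.0198
grasp_force: 30.0
```

Request:
play_rows:
  series:
    - {"delta_pos": [-8, -45, 0], "twist": 0, "gripper": 5}
    - {"delta_pos": [-8, -88, 0], "twist": 0, "gripper": 5}
    - {"delta_pos": [-8, -88, -40], "twist": 0, "gripper": 5}
    - {"delta_pos": [-8, -88, -60], "twist": 0, "gripper": 5}
    - {"delta_pos": [-8, -88, -60], "twist": 0, "gripper": 5}

```text
t: 31.78
ee_pos: [0.4917, -0.3086, 0.2236]
eef_rot: [-2.869, 1.277, 0.006]
force: [0.0, -0.3, -0.9]
grip_width: 0.02
grasp_force: 30.0
```

```bash
python3 - <<'E'
from h import *
s=monitor.sense(); c=cap('wrist');print(s['ee_pos'],s['eef_rot'],s['force'],s['grip_width']); borecheck(*c)
E
```

```text
[ 0.49167483 -0.30858515  0.22358181] [-2.86872331  1.27709655  0.0064379 ] [ 0.00187381 -0.26036682 -0.8614667 ] 0.020020408102486058
rod n 365 top z [0.046  0.0473 0.0479] lat [-0.0082  0.0072] -0.0007
rod n 567 top z [0.0461 0.0474 0.0478] lat [-0.008   0.0071] -0.0007
block z 0.0713 lat [-0.0295  0.0299] x [0.0001 0.0399]
rod tip x -0.0147546483452851
```

Request:
play_rows:
  series:
    - {"delta_pos": [0.5, 0.5, 1.5], "twist": 0, "gripper": 5}
    - {"delta_pos": [4.5, -4, 1.5], "twist": 0, "gripper": 5}
    - {"delta_pos": [8.5, -8.5, 1.5], "twist": 0, "gripper": 5}
    - {"delta_pos": [12.4, -12.7, 1.5], "twist": 0, "gripper": 5}
    - {"delta_pos": [12.4, -12.7, 1.5], "twist": 0, "gripper": 5}

```text
t: 32.45
ee_pos: [0.5054, -0.3223, 0.2269]
eef_rot: [2.87, -1.277, 0.002]
force: [0.2, -0.5, -1.4]
grip_width: 0.0199
grasp_force: 30.0
```

Request:
play_rows:
  series:
    - {"delta_pos": [3.3, -3.7, 0], "twist": 0, "gripper": 5}
    - {"delta_pos": [6, -6.7, 0], "twist": 0, "gripper": 5}
    - {"delta_pos": [7.4, -8.2, 0], "twist": 0, "gripper": 5}

```text
t: 32.83
ee_pos: [0.5125, -0.3302, 0.2268]
eef_rot: [2.87, -1.277, 0.0]
force: [-2.0, 1.8, -1.2]
grip_width: 0.0197
grasp_force: 30.0
```

Request:
play_rows:
  series:
    - {"delta_pos": [0.7, -0.7, 0], "twist": 0, "gripper": 5}
    - {"delta_pos": [1.3, -1.5, 0], "twist": 0, "gripper": 5}
    - {"delta_pos": [1.3, -1.5, 0], "twist": 0, "gripper": 5}

```text
t: 33.2
ee_pos: [0.5129, -0.3306, 0.2265]
eef_rot: [-2.869, 1.276, 0.005]
force: [-4.0, 3.5, 1.5]
grip_width: 0.0198
grasp_force: 30.0
```

Square at 16 mm. It goes into the last slot with yaw -3.4°.

Request:
play_rows:
  series:
    - {"delta_pos": [-8, 9, 0], "twist": 0, "gripper": 5}
    - {"delta_pos": [-25, 28, 0], "twist": 0, "gripper": 5}
    - {"delta_pos": [-27, 35, 30], "twist": 0, "gripper": 5}
    - {"delta_pos": [-27, 70, 70], "twist": 8, "gripper": 5}
    - {"delta_pos": [-27, 120, 90], "twist": 16, "gripper": 5}

```text
t: 33.83
ee_pos: [0.4868, -0.2115, 0.3191]
eef_rot: [3.019, -0.861, 0.008]
force: [0.3, -0.2, -1.7]
grip_width: 0.02
grasp_force: 30.0
```

Request:
play_rows:
  series:
    - {"delta_pos": [0, 60, 0], "twist": 8, "gripper": 5}
    - {"delta_pos": [0, 120, 0], "twist": 16, "gripper": 5}
    - {"delta_pos": [0, 180, 0], "twist": 24, "gripper": 5}
    - {"delta_pos": [5, 240, 0], "twist": 28.6, "gripper": 5}
    - {"delta_pos": [15, 300, 0], "twist": 28.6, "gripper": 5}

```text
t: 34.45
ee_pos: [0.5009, 0.0906, 0.3173]
eef_rot: [3.14, -0.091, 0.003]
force: [0.7, -0.6, -0.4]
grip_width: 0.02
grasp_force: 30.0
```

Request:
play_rows:
  series:
    - {"delta_pos": [15, 40, 0], "twist": 0, "gripper": 5}
    - {"delta_pos": [17, 54, -10], "twist": 0, "gripper": 5}
    - {"delta_pos": [17, 54, -50], "twist": 0, "gripper": 5}
    - {"delta_pos": [17, 54, -70], "twist": 0, "gripper": 5}
    - {"delta_pos": [17, 54, -70], "twist": 0, "gripper": 5}

```text
t: 35.08
ee_pos: [0.5173, 0.1418, 0.2448]
eef_rot: [3.139, -0.093, -0.007]
force: [-0.4, 1.2, -1.6]
grip_width: 0.0194
grasp_force: 30.0
```

```bash
python3 - <<'E'
from h import *
s=monitor.sense(); print(s['ee_pos'],s['eef_rot'],s['force'],s['grip_width']); c=cap('wrist'); slotcheck(0,*c)
E
```

```text
[0.5172915  0.1417973  0.24483718] [ 3.13947161 -0.09348179 -0.00699434] [-0.42025712  1.24458053 -1.55799882] 0.019398252751422256
rod z [0.0673 0.0691] lat [-0.0087  0.0065]
tip x (want .050) 0.0484
notch top x 0.0329 lat [-0.0163  0.0168] 373
```

Request:
play_rows:
  series:
    - {"delta_pos": [2.5, 1, -10], "twist": 0, "gripper": 5}
    - {"delta_pos": [2.5, 1, -17], "twist": 0, "gripper": 5}
    - {"delta_pos": [2.5, 1, -20.5], "twist": 0, "gripper": 5}
    - {"delta_pos": [2.5, 1, -20.5], "twist": 0, "gripper": 5}

```text
t: 35.62
ee_pos: [0.521, 0.1436, 0.2261]
eef_rot: [3.14, -0.092, -0.001]
force: [-0.3, 0.9, -1.2]
grip_width: 0.0196
grasp_force: 30.0
```

Request:
play_rows:
  series:
    - {"delta_pos": [0, 0, 0], "twist": 0, "gripper": 36}
    - {"delta_pos": [0, 0, 0], "twist": 0, "gripper": 36}
    - {"delta_pos": [0, 0, 0], "twist": 0, "gripper": 36}
    - {"delta_pos": [0, 0, 50], "twist": 0, "gripper": 36}
    - {"delta_pos": [-40, 20, 110], "twist": 0, "gripper": 36}

```text
t: 36.25
ee_pos: [0.4889, 0.1596, 0.3275]
eef_rot: [3.14, -0.096, 0.001]
force: [-0.0, 0.7, -0.4]
grip_width: 0.036
grasp_force: 0.0
```

Request:
play_rows:
  series:
    - {"delta_pos": [-50, 65, 0], "twist": 0, "gripper": 50}
    - {"delta_pos": [-80, 70, 10], "twist": 0, "gripper": 50}
    - {"delta_pos": [-80, 70, 10], "twist": 0, "gripper": 50}
    - {"delta_pos": [-80, 70, 10], "twist": 0, "gripper": 50}

```text
t: 36.75
ee_pos: [0.4081, 0.2303, 0.3367]
eef_rot: [-3.14, 0.091, -0.003]
force: [-0.4, -0.2, -1.0]
grip_width: 0.0503
grasp_force: 0.0
```

```bash
python3 - <<'E'
from h import *
s=monitor.sense(); print(s['ee_pos'],s['eef_rot'],s['force'],s['grip_width']); c=cap('wrist'); print(*pins(*c,box=(.4,.7,.05,.4)),sep='\n'); save('s4',c[0])
p,d,K,T=cap('top'); print(*pins(p,d,K,T,amin=15),sep='\n'); W=cloud(d,K,T); hsv=cv2.cvtColor(p,cv2.COLOR_RGB2HSV)
E
```

```text
[0.40807057 0.2303068  0.33674872] [-3.14013059e+00  9.14221109e-02 -2.50674630e-03] [-0.42160149 -0.15598272 -0.99135273] 0.050323297502142136
(array([448.,  65.]), array([0.5188, 0.1433]), array([0.019, 0.039]), np.float64(0.0491), np.float32(-3.2), np.float32(-6.2))
(array([182.,  65.]), array([0.5271, 0.3096]), array([0.019, 0.039]), np.float64(0.0493), np.float32(-3.3), np.float32(-3.6))
(array([359.,  67.]), array([0.5211, 0.1988]), array([0.019, 0.038]), np.float64(0.0492), np.float32(-3.0), np.float32(-6.7))
(array([270.,  68.]), array([0.5228, 0.2543]), array([0.018, 0.038]), np.float64(0.0493), np.float32(-3.3), np.float32(-0.7))
```

View pics/s4.png

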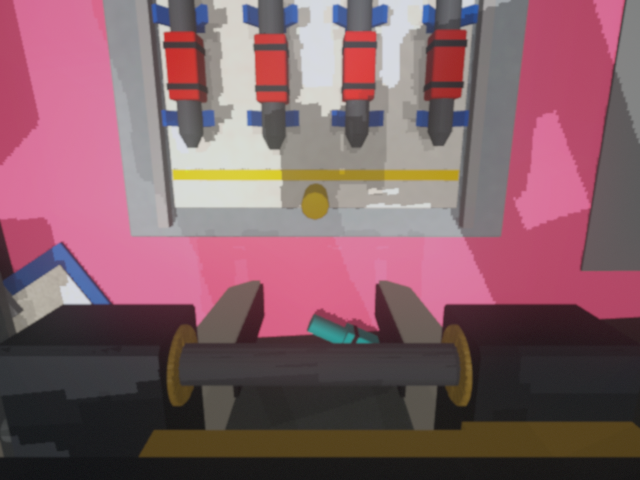

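All four pins are level with their tapered ends (rows 115–145) towards the handle at (315,200). Next I locate the handle.

```bash
python3 - <<'E'
from h import *
p,d,K,T=cap('wrist'); W=cloud(d,K,T); x,y,z=W[...,0],W[...,1],W[...,2]
m=(abs(x-.44)<.04)&(abs(y-.23)<.04)&(z>.068)&(z<.082); print(m.sum(),((W[m].min(0)+W[m].max(0))/2).round(4),np.ptp(W[m],axis=0).round(3))
E
```

```text
636 [0.4384 0.2311 0.0722] [0.017 0.018 0.008]
```

Request:
play_rows:
  series:
    - {"delta_pos": [30, 1, -30], "twist": 0, "gripper": 50}
    - {"delta_pos": [30, 1, -80], "twist": 0, "gripper": 50}
    - {"delta_pos": [30, 1, -105], "twist": 0, "gripper": 50}
    - {"delta_pos": [30, 1, -105], "twist": 0, "gripper": 10}
    - {"delta_pos": [30, 1, -105], "twist": 0, "gripper": 10}

```text
t: 37.52
ee_pos: [0.4386, 0.2311, 0.2321]
eef_rot: [-3.14, 0.094, -0.002]
force: [0.1, -0.0, -0.4]
grip_width: 0.0349
grasp_force: 0.0
```

Request:
play_rows:
  series:
    - {"delta_pos": [0, 0, 0], "twist": 0, "gripper": 10}
    - {"delta_pos": [0, 0, 0], "twist": 0, "gripper": 10}
    - {"delta_pos": [5, -0.3, 0], "twist": 0, "gripper": 10}
    - {"delta_pos": [10, -0.6, 0], "twist": 0, "gripper": 10}

```text
t: 38.02
ee_pos: [0.4479, 0.2308, 0.2326]
eef_rot: [-3.14, 0.092, -0.002]
force: [-0.7, -0.3, 6.0]
grip_width: 0.0173
grasp_force: 30.0
```

Request:
play_rows:
  series:
    - {"delta_pos": [12, -0.7, 0], "twist": 0, "gripper": 10}
    - {"delta_pos": [27, -1.6, 0], "twist": 0, "gripper": 10}
    - {"delta_pos": [42, -2.5, 0], "twist": 0, "gripper": 10}
    - {"delta_pos": [57, -3.4, 0], "twist": 0, "gripper": 10}
    - {"delta_pos": [72, -4.3, 0], "twist": 0, "gripper": 10}

```text
t: 38.65
ee_pos: [0.5201, 0.2265, 0.2326]
eef_rot: [-3.14, 0.092, -0.001]
force: [-1.9, 0.1, 6.1]
grip_width: 0.0173
grasp_force: 30.0
```

Request:
play_rows:
  series:
    - {"delta_pos": [12, -0.7, 0], "twist": 0, "gripper": 10}
    - {"delta_pos": [22, -1.3, 0], "twist": 0, "gripper": 10}
    - {"delta_pos": [30, -1.8, 0], "twist": 0, "gripper": 10}
    - {"delta_pos": [36, -2.1, 0], "twist": 0, "gripper": 10}
    - {"delta_pos": [40, -2.4, 0], "twist": 0, "gripper": 10}

```text
t: 39.28
ee_pos: [0.5601, 0.2241, 0.2326]
eef_rot: [-3.14, 0.092, -0.002]
force: [-2.2, 0.3, 5.7]
grip_width: 0.0171
grasp_force: 30.0
```

Request:
play_rows:
  series:
    - {"delta_pos": [3, -0.2, 0], "twist": 0, "gripper": 10}
    - {"delta_pos": [6, -0.4, 0], "twist": 0, "gripper": 10}

```text
t: 39.52
ee_pos: [0.5659, 0.2238, 0.2326]
eef_rot: [-3.14, 0.092, -0.002]
force: [-0.8, -0.4, 5.0]
grip_width: 0.0171
grasp_force: 30.0
```

Request:
play_rows:
  series:
    - {"delta_pos": [2, -0.1, 0], "twist": 0, "gripper": 10}
    - {"delta_pos": [4, -0.2, 0], "twist": 0, "gripper": 10}
    - {"delta_pos": [4, -0.2, 0], "twist": 0, "gripper": 10}

```text
t: 39.9
ee_pos: [0.5684, 0.2237, 0.2326]
eef_rot: [-3.14, 0.092, 0.005]
force: [-7.6, -0.2, 10.5]
grip_width: 0.0175
grasp_force: 30.0
```

Request:
play_rows:
  series:
    - {"delta_pos": [2, -0.1, 0], "twist": 0, "gripper": 10}
    - {"delta_pos": [3, -0.2, 0], "twist": 0, "gripper": 10}
    - {"delta_pos": [3, -0.2, 0], "twist": 0, "gripper": 10}

```text
t: 40.28
ee_pos: [0.5694, 0.2238, 0.2325]
eef_rot: [3.14, -0.091, -0.013]
force: [-16.2, 0.5, 16.8]
grip_width: 0.0173
grasp_force: 30.0
```

The tray is against its home stop. I release it and go above the knob at (0.6525, 0.218).

Request:
play_rows:
  series:
    - {"delta_pos": [-4, 0.2, 0], "twist": 0, "gripper": 10}
    - {"delta_pos": [-4, 0.2, 0], "twist": 0, "gripper": 40}
    - {"delta_pos": [-4, 0.2, 0], "twist": 0, "gripper": 40}
    - {"delta_pos": [-4, 0.2, 0], "twist": 0, "gripper": 40}
    - {"delta_pos": [-4, 0.2, 40], "twist": 0, "gripper": 40}

```text
t: 40.9
ee_pos: [0.5676, 0.223, 0.2683]
eef_rot: [3.138, -0.093, -0.012]
force: [0.5, 0.9, 0.3]
grip_width: 0.0397
grasp_force: 0.0
```

Request:
play_rows:
  series:
    - {"delta_pos": [0, 0, 60], "twist": 0, "gripper": 30}
    - {"delta_pos": [0, 0, 110], "twist": 0, "gripper": 0}
    - {"delta_pos": [40, -3, 110], "twist": 0, "gripper": 0}
    - {"delta_pos": [85, -6, 100], "twist": 0, "gripper": 0}
    - {"delta_pos": [85, -6, 100], "twist": 0, "gripper": 0}

```text
t: 41.52
ee_pos: [0.6558, 0.2164, 0.3688]
eef_rot: [3.139, -0.095, -0.003]
force: [-0.9, -0.5, -0.1]
grip_width: 0.0002
grasp_force: 0.0
```

```bash
python3 - <<'E'
from h import *
s=monitor.sense(); print(s['t'],s['ee_pos'],s['force'],s['grip_width'])
for n in ('top','scene'):
    p,d,K,T=cap(n); W=cloud(d,K,T); x,y,z=W[...,0],W[...,1],W[...,2]
    m=(abs(x-.57)<.03)&(abs(y-.225)<.03)&(z>.066)&(z<.08); 
    if m.any(): print(n,'handle',m.sum(),((W[m].min(0)+W[m].max(0))/2).round(4))
E
```

```text
41.525 [0.6557561  0.2163971  0.36877003] [-0.93717177 -0.52137987 -0.08869736] 0.00019054734672294973
top handle 24 [0.568  0.2189 0.0736]
```

Request:
play_rows:
  series:
    - {"delta_pos": [-3, 1.5, -8], "twist": 0, "gripper": 0}
    - {"delta_pos": [-3, 1.5, -20], "twist": 0, "gripper": 0}
    - {"delta_pos": [-3, 1.5, -28], "twist": 0, "gripper": 0}
    - {"delta_pos": [-3, 1.5, -35], "twist": 0, "gripper": 0}
    - {"delta_pos": [-3, 1.5, -35], "twist": 0, "gripper": 0}

```text
t: 42.25
ee_pos: [0.6502, 0.2192, 0.3361]
eef_rot: [-3.14, 0.092, 0.002]
force: [-3.8, 1.4, 4.8]
grip_width: 0.0005
grasp_force: 2.3
```

Request:
play_rows:
  series:
    - {"delta_pos": [0, 0, -2], "twist": 0, "gripper": 0}
    - {"delta_pos": [0, 0, -4], "twist": 0, "gripper": 0}
    - {"delta_pos": [0, 0, -4], "twist": 0, "gripper": 0}

```text
t: 42.62
ee_pos: [0.6505, 0.2191, 0.3328]
eef_rot: [-3.14, 0.092, 0.0]
force: [-3.4, 1.3, 5.6]
grip_width: 0.0003
grasp_force: 2.7
```

Request:
play_rows:
  series:
    - {"delta_pos": [0, 0, -2], "twist": 0, "gripper": 0}
    - {"delta_pos": [0, 0, -4], "twist": 0, "gripper": 0}
    - {"delta_pos": [0, 0, -4], "twist": 0, "gripper": 0}

```text
t: 43.0
ee_pos: [0.6505, 0.2191, 0.329]
eef_rot: [-3.14, 0.092, -0.0]
force: [-4.2, 0.6, 6.9]
grip_width: 0.0005
grasp_force: 3.1
```

Request:
play_rows:
  series:
    - {"delta_pos": [0, 0, -1], "twist": 0, "gripper": 0}
    - {"delta_pos": [0, 0, -2], "twist": 0, "gripper": 0}
    - {"delta_pos": [0, 0, -2], "twist": 0, "gripper": 0}

```text
t: 43.38
ee_pos: [0.6504, 0.219, 0.3284]
eef_rot: [-3.14, 0.092, -0.002]
force: [-5.8, 1.3, 11.0]
grip_width: 0.0006
grasp_force: 5.5
```

Contact with the pins: the force jumps at about 22 mm. I press slightly more, hold, and let up.

Request:
play_rows:
  series:
    - {"delta_pos": [0, 0, -1], "twist": 0, "gripper": 0}
    - {"delta_pos": [0, 0, -1], "twist": 0, "gripper": 0}
    - {"delta_pos": [0, 0, -1], "twist": 0, "gripper": 0}
    - {"delta_pos": [0, 0, -1], "twist": 0, "gripper": 0}
    - {"delta_pos": [0, 0, -1], "twist": 0, "gripper": 0}

```text
t: 44.0
ee_pos: [0.6503, 0.2191, 0.3283]
eef_rot: [-3.14, 0.092, -0.003]
force: [-6.6, 0.7, 15.2]
grip_width: 0.0006
grasp_force: 7.6
```

```bash
python3 - <<'E'
from h import *
s=monitor.sense(); print(s['ee_pos'],s['force'])
p,d,K,T=cap('scene'); W=cloud(d,K,T); x,y,z=W[...,0],W[...,1],W[...,2]
m=(abs(x-.652)<.03)&(abs(y-.218)<.03)&(z>.12)&(z<.16); print('knob z',np.percentile(z[m],[20,50,80]),m.sum()); save('pr',cv2.resize(p[250:450,200:500],None,fx=2.5,fy=2.5))
E
```

```text
[0.65030826 0.21905909 0.32831084] [-6.63765989  0.67439846 15.15103604]
knob z [0.13557689 0.13962692 0.14170367] 162
```

View pics/pr.png

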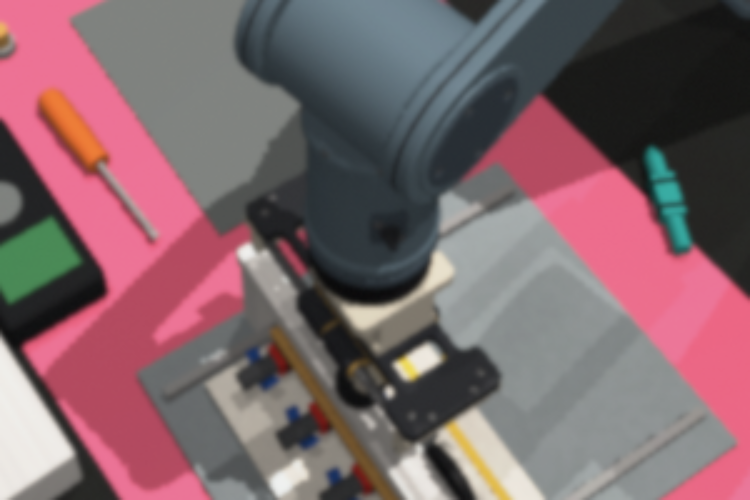

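The image shows the brass foot on the red sleeves and the knob at 142 mm, so the gauge reads 22 mm. I let up and pull the tray out.

Request:
play_rows:
  series:
    - {"delta_pos": [0, 0, 10], "twist": 0, "gripper": 0}
    - {"delta_pos": [0, 0, 25], "twist": 0, "gripper": 0}
    - {"delta_pos": [0, 0, 50], "twist": 0, "gripper": 0}
    - {"delta_pos": [-45, 2, 55], "twist": 0, "gripper": 20}
    - {"delta_pos": [-83, 4.5, 45], "twist": 0, "gripper": 45}

```text
t: 44.68
ee_pos: [0.5676, 0.2229, 0.3718]
eef_rot: [3.14, -0.094, 0.006]
force: [0.1, 1.0, -1.0]
grip_width: 0.0159
grasp_force: 0.0
```

Request:
play_rows:
  series:
    - {"delta_pos": [0, 0, -20], "twist": 0, "gripper": 45}
    - {"delta_pos": [0, 0, -50], "twist": 0, "gripper": 45}
    - {"delta_pos": [0, 0, -50], "twist": 0, "gripper": 45}
    - {"delta_pos": [0, 0, -50], "twist": 0, "gripper": 45}

```text
t: 45.18
ee_pos: [0.5684, 0.2232, 0.3213]
eef_rot: [3.14, -0.093, 0.002]
force: [-0.2, 0.1, 0.6]
grip_width: 0.045
grasp_force: 0.0
```

```bash
python3 - <<'E'
from h import *
s=monitor.sense(); print(s['ee_pos'],s['eef_rot'],s['force'],s['grip_width'])
for n in ('top','scene','wrist'):
    p,d,K,T=cap(n); W=cloud(d,K,T); x,y,z=W[...,0],W[...,1],W[...,2]
    m=(abs(x-.652)<.03)&(abs(y-.218)<.03)&(z>.12)&(z<.175)
    if m.any(): print(n,'knob z',np.percentile(z[m],[20,50,80]).round(3),m.sum(),((W[m].min(0)+W[m].max(0))/2).round(4))
E
```

```text
[0.5683514  0.22323308 0.32128976] [ 3.14014083e+00 -9.28606975e-02  2.09091297e-03] [-0.21220215  0.08723728  0.62674959] 0.045034942801059845
top knob z [0.159 0.163 0.166] 157 [0.6533 0.2101 0.1451]
scene knob z [0.16  0.162 0.163] 375 [0.6523 0.2197 0.1439]
wrist knob z [0.163 0.163 0.164] 9380 [0.6524 0.2186 0.1629]
```

The foot is back up. The TCP is over the handle, so I descend, grip and pull.

Request:
play_rows:
  series:
    - {"delta_pos": [0, 0, -50], "twist": 0, "gripper": 45}
    - {"delta_pos": [0, 0, -87], "twist": 0, "gripper": 45}
    - {"delta_pos": [0, 0, -87], "twist": 0, "gripper": 10}
    - {"delta_pos": [0, 0, -87], "twist": 0, "gripper": 10}
    - {"delta_pos": [0, 0, -87], "twist": 0, "gripper": 10}

```text
t: 45.95
ee_pos: [0.5686, 0.2236, 0.2357]
eef_rot: [-3.139, 0.092, -0.006]
force: [-0.1, 0.2, 0.1]
grip_width: 0.0197
grasp_force: 0.0
```

Request:
play_rows:
  series:
    - {"delta_pos": [0, 0, 0], "twist": 0, "gripper": 10}
    - {"delta_pos": [-6, 0.3, 0], "twist": 0, "gripper": 10}
    - {"delta_pos": [-18, 1, 0], "twist": 0, "gripper": 10}
    - {"delta_pos": [-33, 2, 0], "twist": 0, "gripper": 10}
    - {"delta_pos": [-48, 2.9, 0], "twist": 0, "gripper": 10}

```text
t: 46.58
ee_pos: [0.5205, 0.2264, 0.2355]
eef_rot: [-3.139, 0.093, -0.009]
force: [1.4, -1.0, 7.8]
grip_width: 0.0174
grasp_force: 30.0
```

Request:
play_rows:
  series:
    - {"delta_pos": [-15, 0.9, 0], "twist": 0, "gripper": 10}
    - {"delta_pos": [-30, 1.8, 0], "twist": 0, "gripper": 10}
    - {"delta_pos": [-45, 2.7, 0], "twist": 0, "gripper": 10}
    - {"delta_pos": [-60, 3.6, 0], "twist": 0, "gripper": 10}
    - {"delta_pos": [-70, 4.2, 0], "twist": 0, "gripper": 10}

```text
t: 47.2
ee_pos: [0.4503, 0.2306, 0.2356]
eef_rot: [-3.139, 0.092, -0.008]
force: [2.0, -1.3, 9.2]
grip_width: 0.0173
grasp_force: 30.0
```

Request:
play_rows:
  series:
    - {"delta_pos": [-8, 0.5, 0], "twist": 0, "gripper": 10}
    - {"delta_pos": [-14, 0.8, 0], "twist": 0, "gripper": 10}
    - {"delta_pos": [-18, 1, 0], "twist": 0, "gripper": 10}
    - {"delta_pos": [-20, 1.2, 0], "twist": 0, "gripper": 10}
    - {"delta_pos": [-20, 1.2, 0], "twist": 0, "gripper": 10}

```text
t: 47.82
ee_pos: [0.4306, 0.2318, 0.2355]
eef_rot: [-3.139, 0.092, -0.008]
force: [-0.5, -1.7, 11.8]
grip_width: 0.0173
grasp_force: 30.0
```

Request:
play_rows:
  series:
    - {"delta_pos": [-2, 0.1, 0], "twist": 0, "gripper": 10}
    - {"delta_pos": [-4, 0.2, 0], "twist": 0, "gripper": 10}
    - {"delta_pos": [-4, 0.2, 0], "twist": 0, "gripper": 10}

```text
t: 48.2
ee_pos: [0.4279, 0.2318, 0.2355]
eef_rot: [-3.139, 0.092, -0.013]
force: [6.1, -2.3, 5.4]
grip_width: 0.0176
grasp_force: 30.0
```

Request:
play_rows:
  series:
    - {"delta_pos": [2, -0.1, 0], "twist": 0, "gripper": 10}
    - {"delta_pos": [2, -0.1, 0], "twist": 0, "gripper": 45}
    - {"delta_pos": [2, -0.1, 0], "twist": 0, "gripper": 45}
    - {"delta_pos": [2, -0.1, 0], "twist": 0, "gripper": 45}
    - {"delta_pos": [2, -0.1, 50], "twist": 0, "gripper": 45}

```text
t: 48.82
ee_pos: [0.4261, 0.2313, 0.2806]
eef_rot: [3.138, -0.093, -0.014]
force: [1.3, 0.1, -0.0]
grip_width: 0.0447
grasp_force: 0.0
```

Request:
play_rows:
  series:
    - {"delta_pos": [-10, 0, 60], "twist": 0, "gripper": 45}
    - {"delta_pos": [-20, 0, 70], "twist": 0, "gripper": 45}
    - {"delta_pos": [-20, 0, 70], "twist": 0, "gripper": 45}
    - {"delta_pos": [-20, 0, 70], "twist": 0, "gripper": 45}

```text
t: 49.32
ee_pos: [0.4072, 0.2316, 0.3518]
eef_rot: [3.139, -0.092, -0.004]
force: [0.3, 0.7, 0.4]
grip_width: 0.0447
grasp_force: 0.0
```

```bash
python3 - <<'E'
from h import *
s=monitor.sense(); print(s['t'],s['ee_pos'],s['eef_rot'],s['force']); c=cap('wrist'); print(*pins(*c,box=(.4,.7,.05,.4)),sep='\n'); save('s5',c[0])
W=cloud(*c[1:]); x,y,z=W[...,0],W[...,1],W[...,2]
m=(abs(x-.43)<.03)&(abs(y-.23)<.03)&(z>.068)&(z<.082); print('handle',((W[m].min(0)+W[m].max(0))/2).round(4))
E
```

```text
49.325 [0.40721806 0.23162469 0.3517699 ] [ 3.13928439 -0.09237391 -0.00425925] [0.26750024 0.70060959 0.43581171]
(array([441.,  81.]), array([0.5084, 0.1438]), array([0.018, 0.039]), np.float64(0.0492), np.float32(-3.2), np.float32(-4.4))
(array([191.,  82.]), array([0.5171, 0.3102]), array([0.019, 0.038]), np.float64(0.0493), np.float32(-3.3), np.float32(-3.9))
(array([357.,  81.]), array([0.5107, 0.1994]), array([0.019, 0.038]), np.float64(0.0492), np.float32(-4.3), np.float32(-7.8))
(array([274.,  81.]), array([0.5127, 0.2548]), array([0.018, 0.038]), np.float64(0.0492), np.float32(-2.8), np.float32(-9.5))
handle [0.4278 0.2314 0.0717]
```

View pics/s5.png

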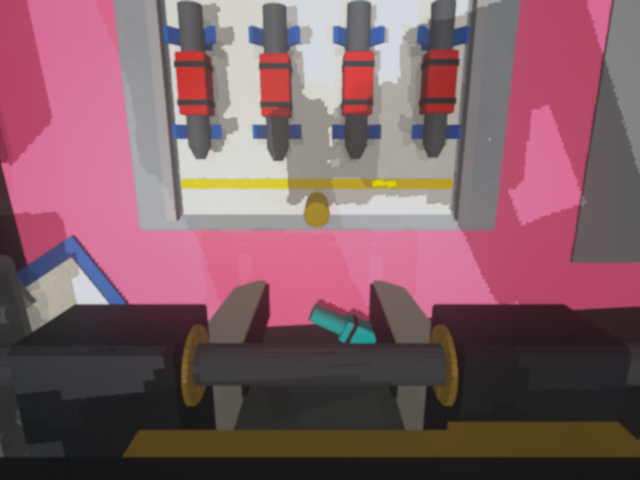

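The tray is at its outer stop: the handle moved 140 mm from home. All four pins are seated at 50 mm with their tapers towards the handle, and the arm is clear, so I hand in.

```bash
python3 -c "
from bench import env; print(env.sign_off())"
```

```text
the job is handed in; nothing more can be done
None
```

The job is handed in, though no verdict came back: all four pins are racked chamfer-to-handle, the gauge was pressed to 22 mm and held, the foot is back up and the tray is fully out, at about 49 s of the 210 s allowed.

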